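# Show the cordless handset to the webcam

## Task

A colleague on a video call wants to see the phone. First slide the webcam's privacy cover fully open by the tab on top, then lift the cordless handset out of its charging cradle, leaving the cradle and the other things where they stand and the webcam pointing as it does. Hold the handset the right way up in front of the webcam, its keypad side square to the lens (leaning as the lens is tilted) and its little screen in the middle of the picture, 15 cm from the lens; finish while still holding it there, steady in the air.

Things in the scene. Friction and masses are not known exactly. Their poses are not given: they have to be found in the camera images.
- webcam_lens (a point): Front of the lens of a white webcam on a desk stand, about 240 mm above the desk. The head is a rounded box 30 (x) x 104 (y) x 34 (z) mm, its centre 18 mm behind this point. Axes: the lens looks along -x; y along the head's width (to the robot's left when the lens looks at the robot); z the head's up.
- webcam_head (a joint): Downward tilt of the webcam's head (0 = lens looks level, 0.3 rad = looks down most), on a stiff friction hinge across the head (3 N m): leave it as it is.
- webcam_stand: Stand of the webcam: round foot 90 mm across, fixed to the desk, and a thin post 14 mm across; origin under the foot's centre.
- privacy_cover (a joint): Sliding privacy cover of the webcam: 0 = shut in front of the lens, 0.032 m = fully open against its stop; it slides along the +y of webcam_lens, takes about 1.2 N, and stays where it is left.
- cover_tab (a point): Centre of the tab that moves the privacy cover: a black block 11 (x) x 12 (y) x 26 (z) mm on the top front edge of the webcam's head, 1 to 27 mm above the head's top (this point is 16 mm above it). Axes as webcam_lens. Push it sideways from its -y side, or pinch it across y.
- handset_screen (a point): Centre of the small screen, on the front face of a black cordless handset 158 mm tall, 48 mm wide and 22 mm thick that stands in its cradle leaning 0.125 rad back. It is 115 mm from the lower end, 40 mm below the top. Axes along the leaning handset: z to its top, -x square out of the front with screen and keypad, y across. Grasp across the flanks (y), 11 mm behind this point, fingers along -z.
- handset: The same handset, 0.10 to 0.19 kg; origin at its lower end, 18 mm above the desk in the cradle; its own z is vertical there (the handset leans 0.125 rad from it towards +x), -x to the front, y across.
- phone_cradle: Black charging cradle 83 (x) x 92 (y) x 55 (z) mm, loose on the desk; origin at the centre of its underside. The handset stands in it, its origin 16 mm towards +x from the cradle's centre, facing the cradle's -x; it comes out upwards along its own length, and is clear of the cradle when 40 mm higher.
- clip_box: Small closed tin 66 x 82 x 31 mm, bystander; origin under its centre.
- stapler: Desk stapler 141 x 34 x 42 mm, bystander; origin under its centre.
- earbud_case: White rounded case 26 x 58 x 41 mm, bystander; origin under its centre.
- marker: Highlighter pen lying down, 14 x 113 x 16 mm, bystander; origin under its centre.

How it is judged:
By the outcome, as a careful person would: the job done as asked, in the order asked, and still so for the second after the job is handed in, while the arm keeps its last pose, push and grip.
It also fails if it takes over 48 s, if anything falls off the work surface, if the arm or the gripper's body presses on something with over 40 N, if the wrist force passes 120 N, or if a joint passes its speed limit or range.

## Robot

A 6-joint arm with a two-finger parallel gripper is mounted at the origin on the work surface; the furniture and walls round the work are solid. World frame = base frame: x ahead of the robot, y to its left, z up, the work surface at z = 0. Lengths are in mm, angles in rad, forces in N, time in s.
With the tool pointing down it reaches from about 300 to 775 mm from the base axis. Payload 14.6 kg.
Tool frame: the origin (TCP) lies midway between the tips of the shut fingers; the grasp point (between the pads) lies 19 mm behind it (manip.grip_depth is the distance from the TCP to the grasp point, in mm); x points along the fingers, y is the direction in which the jaws open and shut, and the axes are right-handed (so a half turn about x gives the same grasp; the last joint's range is limited). The gripper opens to 94 mm and grips with 3 to 60 N. Pads are 16 mm wide; open, the fingers measure 119 mm over their backs; the gripper's body (75 mm by 177 mm) begins 78 mm behind the grasp point.
Start: joints at [1.266, 0.3, 1.521, -0, 1.321, -0.067], TCP at [129.559, 534.512, 184.646] pointing down, gripper open.
Joint ranges: [-3.03, 3.03], [-0.79, 2.21], [0.23, 2.52], [-1.04, 4.18], [0, 3.07], [-2.55, 2.55]. Speed limits (rad/s): [2.22, 2.22, 2.57, 3.14, 3.14, 3.14].

## Interface

Orientations are given as [roll, pitch, yaw] about the fixed x, y, z axes, in that order (R = Rz(yaw) Ry(pitch) Rx(roll)).
In Python, from cell import readout, cams, ticket, manip gives the robot as it stands. The module is installed in compiled form; this text tells all that it offers.
- The arm moves only by the tool apply_moves, never from a script. Its argument "plan" is one flat list of numbers, 7 for each row, row after row: the turn, a rotation vector about the tool's x, y, z in rad, then the shift along the tool's x, y, z in m, then the opening in per cent of the stroke, from 0 (shut) to 100 (fully open). In form: [wx, wy, wz, x, y, z, fingers, wx, wy, wz, x, y, z, fingers, ...]. A call has 1 to 5 rows; each row shifts and turns the commanded pose from where the row before left it, along the tool's axes as they then stand; what a row does not reach is not made up. A row lasts 1/8 s, in which the tool goes at most 62.5 mm and 10.7 degrees, less where a joint would pass 70% of its speed; a pose out of reach is approached as far as the arm can. A call with a gripper value outside its range is refused whole. The fingers move at their own pace and stop on an object; "force" is the grip in N (left out, the last holds). Time passes only in rows, so rows that do not move let the fingers close. It gives the time, the measured TCP pose, the force and the opening at its end, in the units of the state.
- readout.read_state(): the state, without advancing time (a new reading comes with each control period).
- cams.camera(name): name is "scene" or "top" or "wrist"; returns a dict with "image" (400x640x3 uint8, red, green, blue), "fovy" (degrees; the focal length in pixels is half the picture's height over the tangent of half this angle, whatever the lens; pixels are square), "cx", "cy" (the principal point, pixels), "position" and "orientation" of the camera in the world; the wrist camera has in their place "T_tool_cam" (4x4, takes a point from camera to tool coordinates, whose origin is the TCP and whose axes are the tool frame's). Camera axes: x right, y down, z forward; pixel columns grow to the right and rows downward; lengths in mm; the calibration is good to about 2 mm. A picture is of the moment at which its call begins: read the wrist's pose just before it. There is no depth.
- ticket.sign_off(): hands the job in, once; it reports no verdict.
The state is a dict: "clock": time; "joints": joint angles; "qd": joint speeds; "effort": joint torques, N m; "eef_pos": TCP position; "eef_rot": TCP orientation; "wrist_force": force on the tool from outside, world axes, zero at the start; "moment": the same for the moment, N m; "finger_gap": finger opening in mm.
Only numpy, scipy, OpenCV 4.12 (cv2) and the standard library are available. Lean on these libraries where they do the work, as an engineer would, in place of code of your own. Each camera call takes 0.05 s, during which the arm holds its last target.

## Working session

There is one attempt and no reset: what is moved stays moved. The work goes in short steps, Python scripts to look and compute and a tool call to move; the robot and the scene stay as the last step left them, time stands still between calls to the robot, and variables do not carry over. Pictures are saved under pics/ and viewed, and the job is handed in when it is done.

Besides the shell and the picture viewer there is one more tool, called after "Call:" as a command line: name --argument value ..., lists and objects as JSON in quotes. apply_moves: Moves the arm, as the interface text tells. Its arguments: {"type":"object","properties":{"plan":{"type":"array","items":{"type":"number"}},"force":{"type":"number"}},"required":["plan"]}

```bash
mkdir -p pics; ls
python3 - <<'E'
from cell import readout,cams,manip
import cv2
s=readout.read_state();print(s)
print([a for a in dir(manip) if a[0]!='_'],manip.grip_depth)
for n in ['scene','top','wrist']:
    c=cams.camera(n)
    cv2.imwrite(f'pics/{n}0.png',c['image'][:,:,::-1])
    print(n,{k:v for k,v in c.items() if k!='image'})
E
```

```text
pics
{'clock': 0.0, 'joints': array([ 1.26639081e+00,  3.00456168e-01,  1.52159147e+00, -2.33138010e-05,
        1.32071088e+00, -6.65795825e-02]), 'qd': array([ 0.00065221,  0.00043597, -0.00056022,  0.00017463, -0.00097206,
        0.00070126]), 'effort': array([ 1.59705891e-03, -5.31809735e+01, -3.52733624e+01,  7.08385441e-02,
        2.43708916e-02, -9.34445234e-05]), 'eef_pos': array([129.48444389, 534.23731588, 184.09014616]), 'eef_rot': array([-1.61800909,  1.56963025, -1.85582924]), 'wrist_force': array([0.45634218, 0.73002437, 0.22535878]), 'moment': array([ 0.01974183, -0.02774213, -0.02148701]), 'finger_gap': 93.97113562817832}
['Unreachable', 'grip_depth'] 18.8
scene {'fovy': 42.532312428034935, 'cx': 318.7755036507135, 'cy': 198.7807682583424, 'position': array([  95.72908237, -762.74264696,  890.68640977]), 'orientation': array([-2.24590469,  0.01357176, -0.51312034])}
top {'fovy': 55.10871361504058, 'cx': 313.13865383821303, 'cy': 197.9987032483496, 'position': array([ 472.92436474,   14.95895944, 1004.73913164]), 'orientation': array([-3.03810758, -0.01510621, -1.58428795])}
wrist {'fovy': 67.39444691877108, 'cx': 325.96554443614286, 'cy': 199.5015068154799, 'T_tool_cam': array([[-1.06245579e-03, -2.38180196e-01,  9.71220400e-01,
        -2.00805333e+02],
       [ 9.99999369e-01,  1.01928186e-04,  1.11893489e-03,
        -3.12497228e-01],
       [-3.65502865e-04,  9.71220976e-01,  2.38179937e-01,
        -6.82458020e+01],
       [ 0.00000000e+00,  0.00000000e+00,  0.00000000e+00,
         1.00000000e+00]])}
```

View pics/scene0.png

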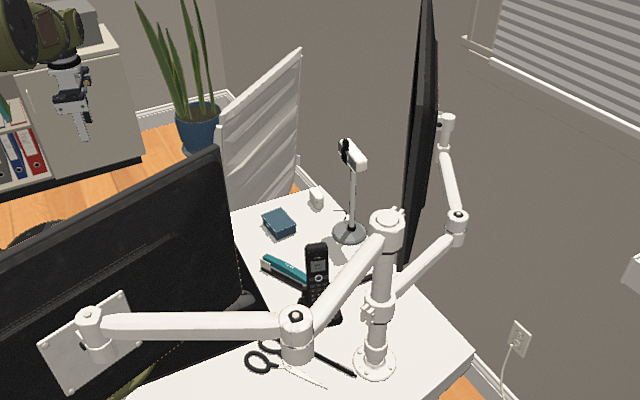

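View pics/top0.png

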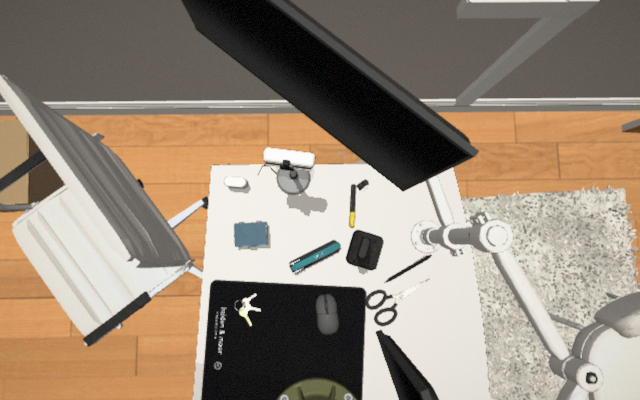

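View pics/wrist0.png

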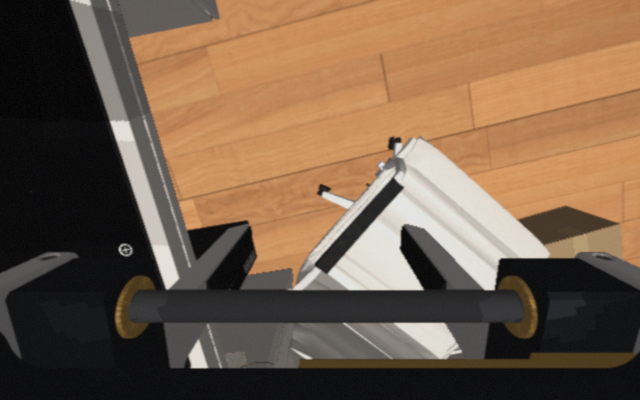

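```bash
cat > h.py <<'E'
import numpy as np,cv2
from scipy.spatial.transform import Rotation as Ro
from cell import readout,cams
def rpy(o): return Ro.from_euler('xyz',o).as_matrix()
def cam(n):
    s=readout.read_state()
    c=cams.camera(n)
    if n=='wrist':
        T=np.eye(4);T[:3,:3]=rpy(s['eef_rot']);T[:3,3]=s['eef_pos'];T=T@np.array(c['T_tool_cam'])
    else:
        T=np.eye(4);T[:3,:3]=rpy(c['orientation']);T[:3,3]=c['position']
    c['T']=T;c['f']=200/np.tan(np.radians(c['fovy'])/2)
    return c
def save(c,fn):
    cv2.imwrite(fn+'.png',c['image'][:,:,::-1]);np.savez(fn+'.npz',image=c['image'],T=c['T'],f=c['f'],cx=c['cx'],cy=c['cy'])
def load(fn):return dict(np.load(fn+'.npz'))
def ray(c,u,v):
    d=np.array([(u-c['cx'])/c['f'],(v-c['cy'])/c['f'],1]);d=c['T'][:3,:3]@d
    return c['T'][:3,3],d/np.linalg.norm(d)
def atz(c,u,v,z):
    o,d=ray(c,u,v);return o+d*(z-o[2])/d[2]
def proj(c,p):
    p=np.atleast_2d(p);q=(p-c['T'][:3,3])@c['T'][:3,:3]
    return np.c_[c['f']*q[:,0]/q[:,2]+c['cx'],c['f']*q[:,1]/q[:,2]+c['cy']]
def tri(obs):
    A=np.zeros((3,3));b=np.zeros(3);L=[]
    for c,u,v in obs:
        o,d=ray(c,u,v);M=np.eye(3)-np.outer(d,d);A+=M;b+=M@o;L.append((o,d))
    p=np.linalg.solve(A,b);return p,[np.linalg.norm(np.cross(p-o,d)) for o,d in L]
def crop(c,fn,u0,v0,u1,v1,s):
    cv2.imwrite(fn,cv2.resize(c['image'][v0:v1,u0:u1,::-1],None,fx=s,fy=s,interpolation=cv2.INTER_CUBIC))
E
python3 - <<'E'
from h import *
a=cam('scene');b=cam('top');save(a,'pics/s1');save(b,'pics/t1')
crop(a,'pics/s1c.png',320,130,400,250,5)
crop(a,'pics/s1h.png',280,230,360,340,5)
crop(b,'pics/t1c.png',215,140,335,220,6)
crop(b,'pics/t1h.png',280,170,400,290,5)
for n,u,v,z in [('lidbox',252,234,31),('foot',292,182,0),('head',288,158,260),('case',236,182,41),('marker',352,205,10),('stapler',316,256,30),('hs top',364,245,150),('armpole',430,236,200),('monitor tip',472,152,500),('mon tip2',405,187,500)]:
    print(n,atz(b,u,v,z).round())
E
```

```text
lidbox [484. 154.  31.]
foot [620.  54.   0.]
head [630.  51. 260.]
case [616. 194.  41.]
marker [ 556. -103.   10.]
stapler [427.  -6.  30.]
hs top [ 455. -111.  150.]
armpole [ 473. -243.  200.]
monitor tip [ 585. -209.  500.]
mon tip2 [ 539. -116.  500.]
```

View pics/s1c.png

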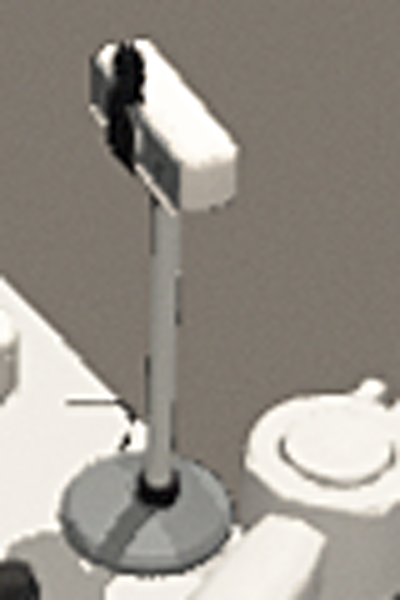

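View pics/s1h.png

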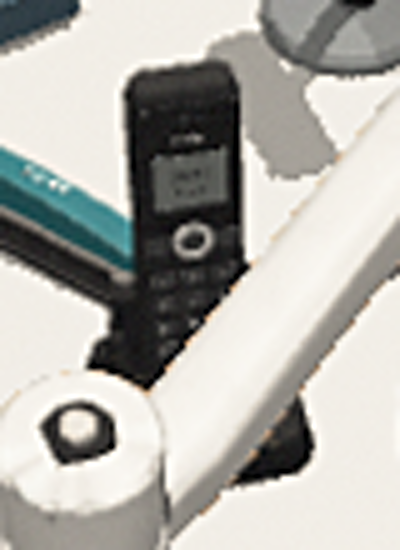

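View pics/t1c.png

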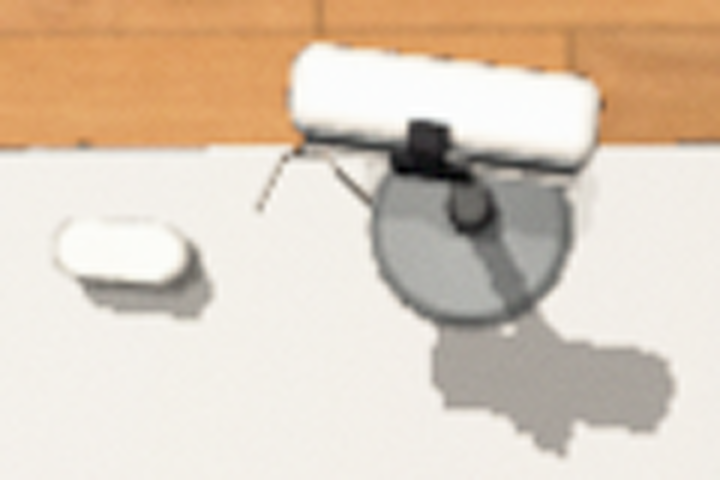

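View pics/t1h.png

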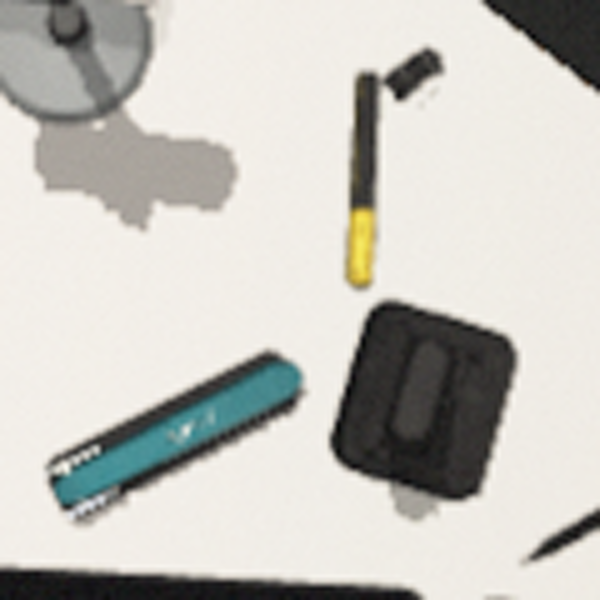

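Run:
```python
from h import *
a=load('pics/s1');b=load('pics/t1')
def T(n,ua,va,ub,vb):
    p,e=tri([(a,ua,va),(b,ub,vb)]);print(n,p.round(1),np.round(e,1))
T('monitor bottom corner',402,265,403,188)
T('mon top?',430,0,475,152)
T('tab top',320+128/5,130+45/5,215+428/6,140+135/6)
T('head right top-rear',320+235/5,130+152/5,215+597/6,140+95/6)
T('head left top rear',320+145/5,130+42/5,215+312/6,140+47/6)
T('head left top front',320+95/5,130+52/5,215+300/6,140+128/6)
T('head right topfront',320+180/5,130+165/5,215+585/6,140+165/6)
T('hs top right?',280+235/5,230+65/5,280+437/5,170+345/5)
T('hs top left',280+130/5,230+75/5,280+405/5,170+442/5)
T('pole top cap',388,222,430,236)
T('elbow',296,330,490,237)
for z in (0,):
  print('foot c',atz(b,215+473/6,140+245/6,0),'sc',atz(a,320+150/5,130+510/5,0))
```

```text
monitor bottom corner [ 586.2 -207.2  136.6] [3. 3.]
mon top? [ 578.7 -169.5  639.5] [28.9 28.9]
tab top [615.2  53.6 285.3] [0.9 0.9]
head right top-rear [635.5  -1.4 253.5] [0.2 0.2]
head left top rear [650.8  93.9 254. ] [1.6 1.6]
head left top front [624.4  97.3 254.9] [0.5 0.5]
head right topfront [611.2   3.3 252.5] [0.8 0.8]
hs top right? [ 468.8 -114.2  178.1] [0.2 0.2]
hs top left [428.4 -99.4 179.7] [0.8 0.8]
pole top cap [ 495.9 -224.9  301.7] [26.8 26.8]
elbow [ 386.5 -325.3  234.5] [86.8 86.8]
foot c [623.33751629  48.83983837   0.        ] sc [633.56916571  53.35509493   0.        ]
```

Run:
```python
from h import *
a=load('pics/s1');b=load('pics/t1')
def T(n,ua,va,ub,vb):
    p,e=tri([(a,ua,va),(b,ub,vb)]);print(n,p.round(1),np.round(e,1))
T('m2 bottom',265,313,378,333)
T('m2 top',218,147,378,333)
for z in (100,200,300,400,500):print(z,[atz(b,u,v,z).round()[:2] for u,v in [(378,333),(440,400),(405,400)]],[atz(a,218,147,z).round()[:2],atz(a,265,313,z).round()[:2]])
for z,pts in ((500,[(475,152),(368,75),(262,0)]),(137,[(403,188),(300,100),(190,8)])):
    print(z,[atz(b,*p,z).round()[:2] for p in pts])
s=readout.read_state();print(rpy(s['eef_rot']).round(3))
crop(b,'pics/t1m.png',280,270,480,400,4)
crop(a,'pics/s1m.png',0,130,300,400,2)
```

```text
m2 bottom [ 281.5 -152.6  120. ] [25.7 25.7]
m2 top [313.2 -77.8 435.7] [22.7 22.7]
100 [array([ 253., -145.]), array([ 104., -281.]), array([ 106., -201.])] [array([440., 452.]), array([ 308., -152.])]
200 [array([ 278., -127.]), array([ 145., -248.]), array([ 146., -177.])] [array([397., 298.]), array([ 282., -229.])]
300 [array([ 302., -109.]), array([ 186., -215.]), array([ 187., -153.])] [array([353., 144.]), array([ 255., -306.])]
400 [array([326., -92.]), array([ 226., -183.]), array([ 227., -130.])] [array([310.,  -9.]), array([ 228., -384.])]
500 [array([350., -74.]), array([ 267., -150.]), array([ 268., -106.])] [array([ 266., -163.]), array([ 201., -461.])]
500 [array([ 585., -213.]), array([694., -71.]), array([804.,  74.])]
137 [array([ 583., -206.]), array([793.,  28.]), array([1022.,  288.])]
[[-0.     0.236  0.972]
 [-0.001  0.972 -0.236]
 [-1.    -0.001 -0.   ]]
```

View pics/t1m.png

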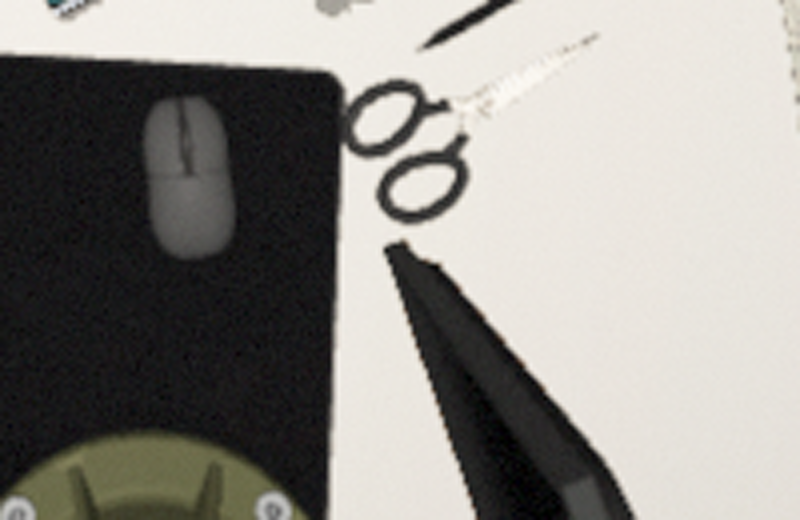

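View pics/s1m.png

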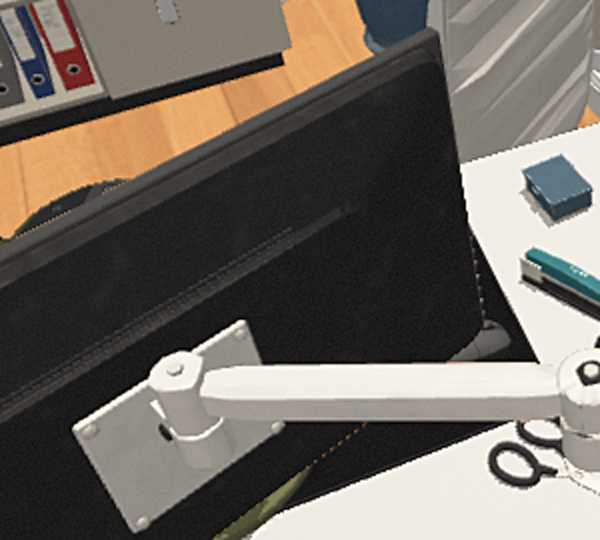

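Run:
```python
from h import *
a=load('pics/s1');b=load('pics/t1')
def T(n,ua,va,ub,vb):
    p,e=tri([(a,ua,va),(b,ub,vb)]);print(n,p.round(1),np.round(e,1))
for q in [(378,332),(388,337),(410,362),(432,390)]:
  T('bot',240,295,*q);T('top',218,147,*q)
print(proj(b,[[473,15,0],[0,0,0],[0,0,300]]))
```

```text
bot [ 269.9 -134.7  157.6] [0.4 0.4]
top [313.9 -77.7 435.5] [23.3 23.3]
bot [ 264.7 -152.   178. ] [0.9 0.9]
top [309.5 -90.5 444.1] [22.6 22.6]
bot [ 241.6 -188.3  229.2] [13.8 13.8]
top [ 291.2 -118.4  465.7] [12.5 12.5]
bot [ 219.5 -220.   276.8] [27.3 27.3]
top [ 272.9 -143.8  487. ] [1.6 1.6]
[[307.30064397 237.77862768]
 [315.62146245 429.40140418]
 [319.41955797 517.02517228]]
```

Run:
```python
from h import *
a=load('pics/s1');b=load('pics/t1')
def T(n,ua,va,ub,vb):
    p,e=tri([(a,ua,va),(b,ub,vb)]);print(n,p.round(1),np.round(e,1))
T('pole cap',386,220,490,237)
T('base',375,362,427,236)
T('elbow',296,320,588,375)
T('elbow',457,215,435,180)
```

```text
pole cap [ 471.5 -289.3  369.2] [1.5 1.5]
base [ 472.7 -297.1    3.6] [0.8 0.8]
elbow [ 256.8 -411.6  399.3] [1.6 1.6]
elbow [ 611.9 -254.5  283.9] [38.7 38.7]
```

```bash
cat >> h.py <<'E'
def webR(yaw,t):  # lens axes
    return Ro.from_euler('z',yaw).as_matrix()@Ro.from_euler('y',-t).as_matrix()@np.eye(3) if False else Ro.from_euler('ZY',[yaw,-t]).as_matrix()
def toolR(yangle,a):
    # tool x pitched a below horizontal in the vertical plane normal to y, y at yangle
    y=np.array([np.cos(yangle),np.sin(yangle),0]);h=np.array([np.sin(yangle),-np.cos(yangle),0])
    x=np.cos(a)*h-np.sin(a)*np.array([0,0,1]);return np.c_[x,y,np.cross(x,y)]
def rows(p1,R1,n,p0=None,R0=None,g=100):
    s=readout.read_state()
    p0=s['eef_pos'] if p0 is None else p0;R0=rpy(s['eef_rot']) if R0 is None else R0
    rv=Ro.from_matrix(R0.T@R1).as_rotvec()
    out=[]
    for i in range(n):
        Ri=R0@Ro.from_rotvec(rv*i/n).as_matrix()
        out.append(np.r_[rv/n,Ri.T@(p1-p0)/n/1000,g])
    for r in out:print('  ',np.round(r,4).tolist())
def stat():
    s=readout.read_state();print('t',round(s['clock'],2),'p',s['eef_pos'].round(1),'R',rpy(s['eef_rot']).round(3).tolist(),'F',s['wrist_force'].round(1),'gap',round(s['finger_gap'],1),'j',s['joints'].round(2))
E
python3 - <<'E'
from h import *
stat()
p=np.array([129.5,534.2,184.]);R=rpy(readout.read_state()['eef_rot'])
q=p+[0,0,216];g=np.array([480,60,400.])
rows(q,R,4);rows(g,R,10,q,R)
rows(g+[30,0,0],toolR(1.42,np.pi/4),5,g,R)
E
```

```text
t 0.25 p [129.5 534.4 184.4] R [[-0.0, 0.236, 0.972], [-0.001, 0.972, -0.236], [-1.0, -0.001, -0.0]] F [ 0.3  0.5 -0. ] gap 94.2 j [ 1.27  0.3   1.52 -0.    1.32 -0.07]
   [0.0, 0.0, 0.0, -0.0539, -0.0001, 0.0, 100.0]
   [0.0, 0.0, 0.0, -0.0539, -0.0001, 0.0, 100.0]
   [0.0, 0.0, 0.0, -0.0539, -0.0001, 0.0, 100.0]
   [0.0, 0.0, 0.0, -0.0539, -0.0001, 0.0, 100.0]
   [0.0, 0.0, 0.0, 0.0, -0.0378, 0.0452, 100.0]
   [0.0, 0.0, 0.0, 0.0, -0.0378, 0.0452, 100.0]
   [0.0, 0.0, 0.0, 0.0, -0.0378, 0.0452, 100.0]
   [0.0, 0.0, 0.0, 0.0, -0.0378, 0.0452, 100.0]
   [0.0, 0.0, 0.0, 0.0, -0.0378, 0.0452, 100.0]
   [0.0, 0.0, 0.0, 0.0, -0.0378, 0.0452, 100.0]
   [0.0, 0.0, 0.0, 0.0, -0.0378, 0.0452, 100.0]
   [0.0, 0.0, 0.0, 0.0, -0.0378, 0.0452, 100.0]
   [0.0, 0.0, 0.0, 0.0, -0.0378, 0.0452, 100.0]
   [0.0, 0.0, 0.0, 0.0, -0.0378, 0.0452, 100.0]
   [-0.0165, -0.157, 0.0069, -0.0, 0.0014, 0.0058, 100.0]
   [-0.0165, -0.157, 0.0069, 0.0009, 0.0013, 0.0058, 100.0]
   [-0.0165, -0.157, 0.0069, 0.0018, 0.0012, 0.0056, 100.0]
   [-0.0165, -0.157, 0.0069, 0.0027, 0.0011, 0.0053, 100.0]
   [-0.0165, -0.157, 0.0069, 0.0035, 0.001, 0.0048, 100.0]
```

Call:
apply_moves --plan '[0,0,0,-0.054,0,0,100,0,0,0,-0.054,0,0,100,0,0,0,-0.054,0,0,100,0,0,0,-0.054,0,0,100]'

```text
clock: 0.75
eef_pos: [129.5, 534.2, 402.5]
eef_rot: [1.583, 1.571, 1.345]
wrist_force: [-0.5, 1.0, -0.2]
finger_gap: 94.1
```

Call:
apply_moves --plan '[0,0,0,0,-0.038,0.045,100,0,0,0,0,-0.038,0.045,100,0,0,0,0,-0.038,0.045,100,0,0,0,0,-0.038,0.045,100,0,0,0,0,-0.038,0.045,100]'

```text
clock: 1.38
eef_pos: [304.1, 295.2, 400.7]
eef_rot: [0.805, 1.57, 0.567]
wrist_force: [1.5, 0.8, -0.5]
finger_gap: 93.9
```

Call:
apply_moves --plan '[0,0,0,0,-0.038,0.045,100,0,0,0,0,-0.038,0.045,100,0,0,0,0,-0.038,0.045,100,0,0,0,0,-0.038,0.045,100,0,0,0,0,-0.038,0.045,100]'

```text
clock: 2.0
eef_pos: [478.2, 57.4, 400.7]
eef_rot: [0.556, 1.57, 0.318]
wrist_force: [0.9, 0.6, -0.7]
finger_gap: 94.3
```

Call:
apply_moves --plan '[-0.0165,-0.157,0.007,0,0.001,0.006,100,-0.0165,-0.157,0.007,0.001,0.001,0.006,100,-0.0165,-0.157,0.007,0.002,0.001,0.006,100,-0.0165,-0.157,0.007,0.003,0.001,0.005,100,-0.0165,-0.157,0.007,0.004,0.001,0.005,100]'

```text
clock: 2.62
eef_pos: [508.3, 58.1, 400.5]
eef_rot: [0.002, 0.779, -0.148]
wrist_force: [0.8, -0.3, -0.6]
finger_gap: 94.0
```

Run:
```python
from h import *
stat()
c=cam('wrist');save(c,'pics/w1');stat()
```

```text
t 2.62 p [508.3  58.1 400.5] R [[0.704, 0.149, 0.695], [-0.105, 0.989, -0.105], [-0.703, 0.001, 0.711]] F [ 0.8 -0.3 -0.6] gap 94.0 j [ 0.17 -0.32  1.84 -0.29  0.88 -1.15]
t 2.67 p [507.6  58.4 398.2] R [[0.707, 0.147, 0.692], [-0.105, 0.989, -0.103], [-0.7, 0.0, 0.714]] F [ 1.8 -0.4 -0.5] gap 94.0 j [ 0.17 -0.33  1.85 -0.3   0.87 -1.15]
```

View pics/w1.png

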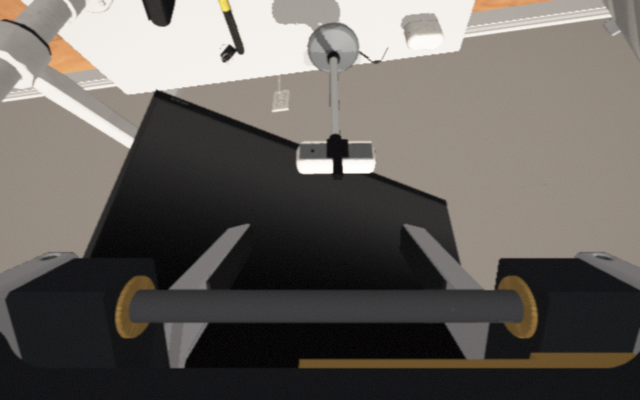

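Run:
```python
from h import *
stat()
rows(np.array([621,100,350.]),toolR(1.42,np.radians(30)),4)
```

```text
t 2.67 p [507.6  58.4 398.2] R [[0.707, 0.147, 0.692], [-0.105, 0.989, -0.103], [-0.7, 0.0, 0.714]] F [ 1.8 -0.4 -0.5] gap 94.0 j [ 0.17 -0.33  1.85 -0.3   0.87 -1.15]
   [0.0005, -0.0629, -0.0007, 0.0274, 0.0145, 0.01, 100.0]
   [0.0005, -0.0629, -0.0007, 0.0279, 0.0145, 0.0082, 100.0]
   [0.0005, -0.0629, -0.0007, 0.0284, 0.0145, 0.0064, 100.0]
   [0.0005, -0.0629, -0.0007, 0.0287, 0.0145, 0.0046, 100.0]
```

Call:
apply_moves --plan '[0,-0.063,0,0.027,0.015,0.01,100,0,-0.063,0,0.028,0.015,0.008,100,0,-0.063,0,0.028,0.014,0.006,100,0,-0.063,0,0.029,0.014,0.005,100,0,0,0,0,0,0,100]'

```text
clock: 3.3
eef_pos: [621.4, 99.5, 348.3]
eef_rot: [-0.002, 0.538, -0.153]
wrist_force: [0.1, 0.3, -0.5]
finger_gap: 94.1
```

Run:
```python
from h import *
stat()
c=cam('wrist');save(c,'pics/w2');stat()
```

```text
t 3.3 p [621.4  99.5 348.3] R [[0.849, 0.151, 0.507], [-0.131, 0.989, -0.076], [-0.512, -0.001, 0.859]] F [ 0.1  0.3 -0.5] gap 94.1 j [ 0.26 -0.07  1.88 -0.84  0.48 -0.57]
t 3.35 p [621.   99.3 349.9] R [[0.85, 0.151, 0.505], [-0.13, 0.989, -0.077], [-0.511, -0.001, 0.859]] F [-0.2  0.1 -0. ] gap 93.9 j [ 0.26 -0.07  1.88 -0.84  0.48 -0.58]
```

View pics/w2.png

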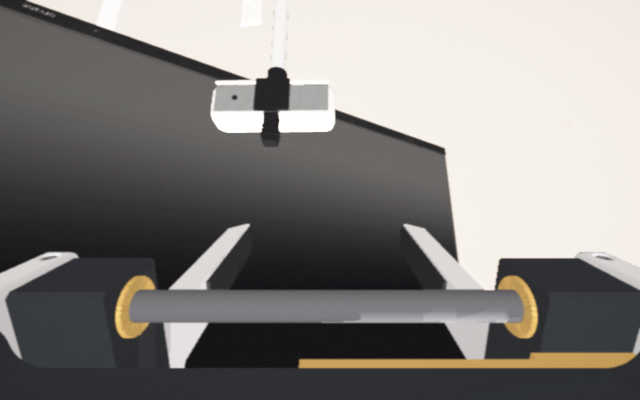

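Call:
apply_moves --plan '[0,0,0,0,-0.05,0,100,0,0,0,0,-0.05,0,100,0,0,0,0,0,0,100]'

```text
clock: 3.72
eef_pos: [606.3, 4.6, 352.0]
eef_rot: [0.001, 0.535, -0.153]
wrist_force: [-0.0, 0.1, -0.5]
finger_gap: 94.2
```

Run:
```python
from h import *
stat()
c=cam('wrist');save(c,'pics/w3');stat()
```

```text
t 3.73 p [606.3   4.6 352. ] R [[0.85, 0.153, 0.503], [-0.131, 0.988, -0.079], [-0.509, 0.001, 0.86]] F [-0.   0.1 -0.5] gap 94.2 j [ 0.02 -0.16  1.96 -0.44  0.35 -1.06]
t 3.77 p [606.6   5.8 351.9] R [[0.851, 0.152, 0.503], [-0.13, 0.988, -0.079], [-0.509, 0.002, 0.86]] F [-0.5  0.1  0.1] gap 93.9 j [ 0.02 -0.16  1.96 -0.45  0.35 -1.06]
```

View pics/w3.png

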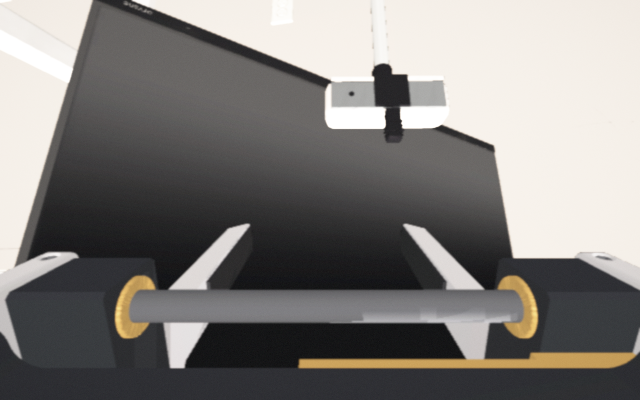

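Run:
```python
from h import *
a=load('pics/w2');b=load('pics/w3')
crop(a,'pics/w2c.png',200,60,350,155,5)
crop(b,'pics/w3c.png',315,55,465,150,5)
```

```text
(no output)
```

View pics/w2c.png

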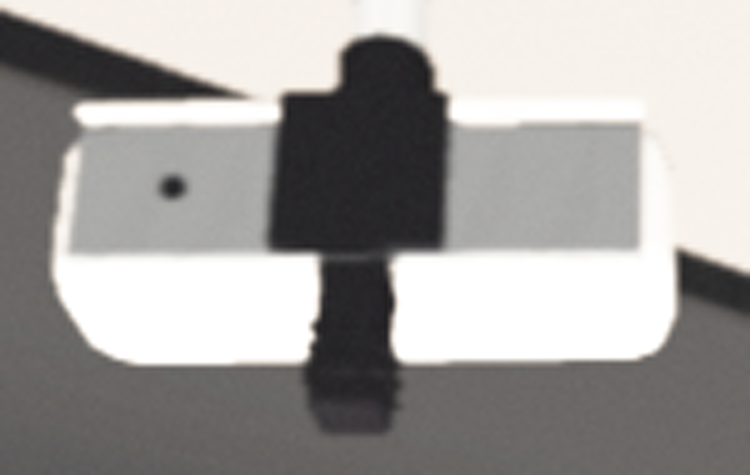

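View pics/w3c.png

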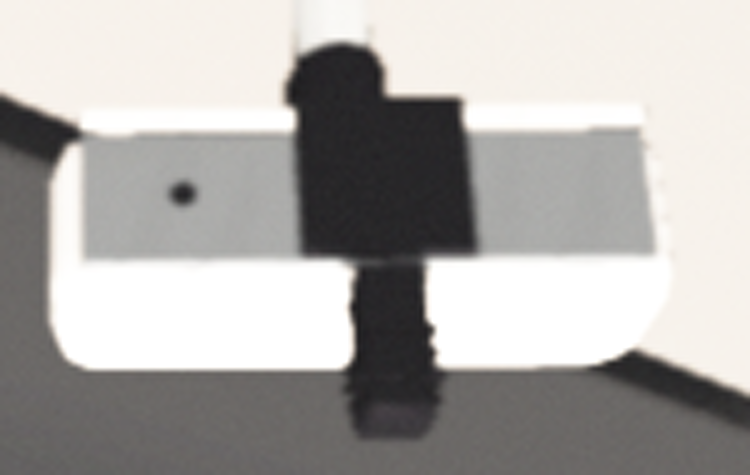

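Run:
```python
from h import *
a=load('pics/w2');b=load('pics/w3');s=load('pics/s1');t=load('pics/t1')
A={'pTL':(80,126),'pTR':(640,124),'pBL':(68,253),'pBR':(640,250),'cTR':(447,93),'cBR':(444,248),'cBL':(269,248),'mic':(172,187)}
B={'pTL':(85,134),'pTR':(642,130),'pBL':(83,259),'pBR':(655,256),'cTR':(462,98),'cBR':(477,254),'cBL':(303,254),'mic':(182,193)}
P={}
for k in A:
    p,e=tri([(a,200+A[k][0]/5-.4,60+A[k][1]/5-.4),(b,315+B[k][0]/5-.4,55+B[k][1]/5-.4)]);P[k]=p;print(k,p.round(1),np.round(e,1))
for u,l in (('pBL','pTL'),('pBR','pTR'),('cBR','cTR')):
    d=P[u]-P[l];print(u,d.round(1),np.linalg.norm(d).round(1),'yaw-frame', [np.round(d@np.array([np.cos(-.15),np.sin(-.15),0]),2),d[2].round(2)])
for l,r in (('pBL','pBR'),('pTL','pTR'),('cBL','cBR')):
    d=P[r]-P[l];print(d.round(1),np.linalg.norm(d).round(1),np.arctan2(-d[0],d[1]).round(3))
c=np.mean([P[k] for k in ('pTL','pTR','pBL','pBR')],0);print('plate c',c)
```

```text
pTL [610.2   8.7 229.4] [0.1 0.1]
pTR [624.1 100.1 229. ] [0.1 0.1]
pBL [612.6   7.9 251.8] [0. 0.]
pBR [625.5  99.9 252.1] [0.1 0.1]
cTR [613.6  70.1 227.5] [0. 0.]
cBR [614.9  70.3 255.8] [0.1 0.1]
cBL [610.7  43.2 255.7] [0.1 0.1]
mic [613.5  24.3 240.4] [0. 0.]
pBL [ 2.5 -0.8 22.3] 22.5 yaw-frame [np.float64(2.55), np.float64(22.32)]
pBR [ 1.4 -0.2 23.1] 23.1 yaw-frame [np.float64(1.41), np.float64(23.11)]
cBR [ 1.3  0.2 28.3] 28.3 yaw-frame [np.float64(1.22), np.float64(28.26)]
[12.8 92.   0.4] 92.9 -0.138
[13.9 91.4 -0.4] 92.5 -0.151
[ 4.2 27.2  0. ] 27.5 -0.152
plate c [618.08803987  54.15518147 240.5882649 ]
```

Run:
```python
from h import *
stat()
rows(np.array([555,60,350.]),toolR(1.42,np.pi/2),7)
```

```text
t 3.77 p [606.6   5.8 351.9] R [[0.851, 0.152, 0.503], [-0.13, 0.988, -0.079], [-0.509, 0.002, 0.86]] F [-0.5  0.1  0.1] gap 93.9 j [ 0.02 -0.16  1.96 -0.45  0.35 -1.06]
   [-0.0004, 0.148, -0.0001, -0.0071, 0.0065, -0.0046, 100.0]
   [-0.0004, 0.148, -0.0001, -0.0064, 0.0065, -0.0056, 100.0]
   [-0.0004, 0.148, -0.0001, -0.0055, 0.0065, -0.0064, 100.0]
   [-0.0004, 0.148, -0.0001, -0.0045, 0.0065, -0.0072, 100.0]
   [-0.0004, 0.148, -0.0001, -0.0034, 0.0065, -0.0078, 100.0]
   [-0.0004, 0.148, -0.0001, -0.0022, 0.0065, -0.0082, 100.0]
   [-0.0004, 0.148, -0.0001, -0.001, 0.0065, -0.0084, 100.0]
```

Call:
apply_moves --plan '[0,0.148,0,-0.007,0.0065,-0.005,100,0,0.148,0,-0.0065,0.0065,-0.0055,100,0,0.148,0,-0.0055,0.0065,-0.0065,100,0,0.148,0,-0.0045,0.0065,-0.007,100]'

```text
clock: 4.28
eef_pos: [576.6, 39.7, 350.3]
eef_rot: [0.003, 1.132, -0.146]
wrist_force: [-0.2, -0.4, 0.2]
finger_gap: 93.6
```

Call:
apply_moves --plan '[0,0.148,0,-0.0035,0.0065,-0.008,100,0,0.148,0,-0.002,0.0065,-0.008,100,0,0.148,0,-0.001,0.0065,-0.0085,100,0,0,0,0,0,0,100]'

```text
clock: 4.78
eef_pos: [555.7, 62.1, 347.2]
eef_rot: [-3.107, 1.568, 3.027]
wrist_force: [0.6, 1.0, -0.3]
finger_gap: 94.4
```

Run:
```python
from h import *
stat()
c=cam('wrist');save(c,'pics/w4');stat()
P=proj(c,np.array([[615,54,240]]))[0];print(P)
u,v=P.astype(int);crop(c,'pics/w4c.png',u-75,v-50,u+75,v+50,5)
```

```text
t 4.78 p [555.7  62.1 347.2] R [[-0.002, 0.149, 0.989], [0.0, 0.989, -0.149], [-1.0, -0.0, -0.002]] F [ 0.6  1.  -0.3] gap 94.4 j [ 0.05  0.26  1.2   0.    1.68 -1.38]
t 4.83 p [555.5  61.8 347.5] R [[0.001, 0.149, 0.989], [0.0, 0.989, -0.149], [-1.0, 0.0, 0.001]] F [ 0.5 -0.4 -0.2] gap 94.4 j [ 0.05  0.26  1.2  -0.    1.68 -1.38]
[326.72133159 246.19124058]
```

View pics/w4.png

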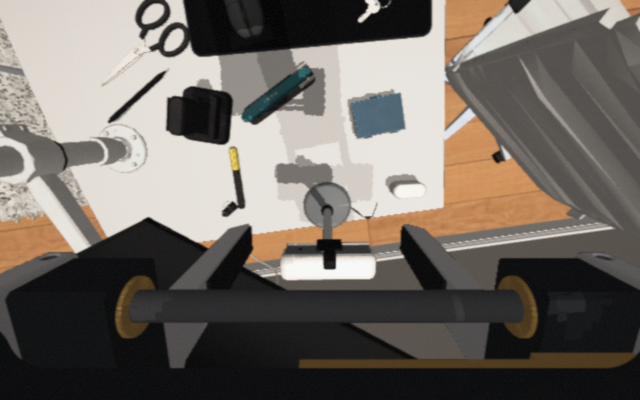

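View pics/w4c.png

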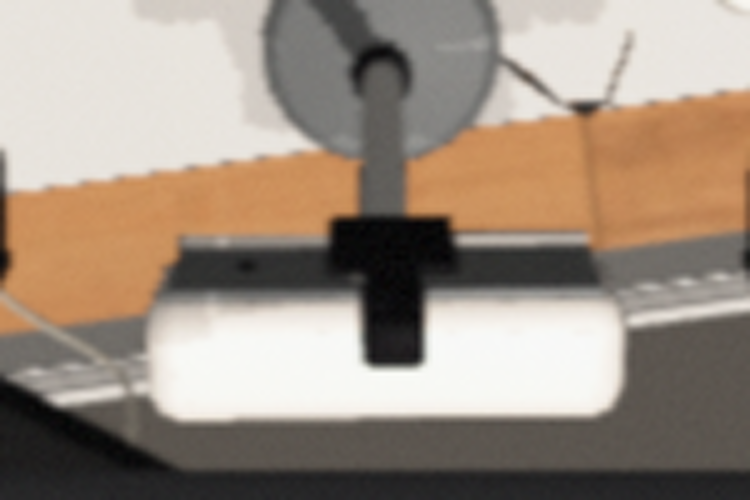

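```bash
cat > f.py <<'E'
from h import *
a=load('pics/w2');b=load('pics/w3');d4=load('pics/w4');s=load('pics/s1');t=load('pics/t1')
A={'pTL':(80,126),'pTR':(640,124),'pBL':(68,253),'pBR':(640,250),'cTR':(447,93),'cBR':(444,248),'cBL':(269,248),'mic':(172,187)}
B={'pTL':(85,134),'pTR':(642,130),'pBL':(83,259),'pBR':(655,256),'cTR':(462,98),'cBR':(477,254),'cBL':(303,254),'mic':(182,193)}
D={'pTL':(178,250),'pTR':(588,250),'pBL':(165,292),'pBR':(600,292),'cTR':(452,218),'cBR':(455,272),'cBL':(330,272),'mic':(247,265)}
from scipy.optimize import least_squares
# lens model: params x,y,z,yaw,tilt, plate offset, plate half height/width, zoff
def pts(q):
    x,y,z,yaw,tl,po,hh,hw,zo=q
    R=webR(yaw,tl)
    L={'pTL':(po,-hw,zo-hh),'pTR':(po,hw,zo-hh),'pBL':(po,-hw,zo+hh),'pBR':(po,hw,zo+hh),'mic':(po,mic[0],zo+mic[1])}
    return {k:np.array([x,y,z])+R@np.array(v) for k,v in L.items()}
E
python3 - <<'E'
from f import *
P={}
for k in A:
    o=[(a,200+A[k][0]/5-.4,60+A[k][1]/5-.4),(b,315+B[k][0]/5-.4,55+B[k][1]/5-.4),(d4,251+D[k][0]/5-.4,196+D[k][1]/5-.4)]
    p,e=tri(o);P[k]=p;print(k,p.round(1),np.round(e,1))
    # refine with reprojection
    r=least_squares(lambda p:np.concatenate([proj(c,p)[0]-[u,v] for c,u,v in o]),p);P[k]=r.x;print('   ',r.x.round(1),r.fun.round(1))
for u,l in (('pBL','pTL'),('pBR','pTR'),('cBR','cTR')):
    d=P[u]-P[l];print(u,np.linalg.norm(d).round(1),'yaw-frame', [np.round(d@np.array([np.cos(-.15),np.sin(-.15),0]),2),d[2].round(2)])
print(np.mean([P[k] for k in ('pTL','pTR','pBL','pBR')],0))
E
```

```text
pTL [612.    8.  228.1] [0.4 0.5 0.3]
    [611.8   8.1 228.2] [ 0.4  0.2 -0.5 -0.   0.2 -0.4]
pTR [626.1 100.3 227.6] [0.5 0.4 0.3]
    [625.8 100.3 227.8] [ 0.5  0.2 -0.4  0.  -0.  -0.4]
pBL [612.1   8.1 252.1] [0.1 0.1 0.1]
    [612.2   8.1 252.1] [-0.1 -0.   0.1 -0.   0.   0.1]
pBR [625.8  99.8 251.9] [0.2 0.2 0.3]
    [625.8  99.8 251.9] [-0.   0.2 -0.2 -0.2  0.3 -0.1]
cTR [614.2  70.3 227.1] [0.3 0.1 0.4]
    [614.1  70.2 227.2] [ 0.3 -0.   0.   0.1 -0.4 -0.1]
cBR [615.1  70.1 255.6] [0.2 0.3 0.4]
    [615.1  70.2 255.6] [-0.1  0.2 -0.3 -0.2  0.5 -0.1]
cBL [611.1  43.3 255.5] [0.3 0.2 0.5]
    [611.1  43.3 255.5] [ 0.3  0.1  0.1 -0.1 -0.5 -0.1]
mic [613.2  24.4 240.6] [0.  0.1 0.1]
    [613.2  24.4 240.6] [-0.  -0.   0.1 -0.  -0.2  0.1]
pBL 23.8 yaw-frame [np.float64(0.39), np.float64(23.83)]
pBR 24.2 yaw-frame [np.float64(0.01), np.float64(24.15)]
cBR 28.5 yaw-frame [np.float64(1.03), np.float64(28.44)]
[618.87004775  54.05091737 240.00919428]
```

Run:
```python
from f import *
xl=np.array([np.cos(-.15),np.sin(-.15),0]);yl=np.array([-xl[1],xl[0],0])
r=atz(d4,251+393/5-.4,196+365/5-.4,284.);print('rear top mid',r, 'tabc',r-5.5*xl)
print(atz(d4,251+365/5-.4,196+365/5-.4,284.),atz(d4,251+422/5-.4,196+365/5-.4,284.))
# tab in w2,w3 front-lower.. top front edge: w2c (348,430), w3c (393,437)
p,e=tri([(a,200+348/5-.4,60+432/5-.4),(b,315+393/5-.4,55+437/5-.4)]);print('top edge',p,e)
p,e=tri([(a,200+352/5-.4,60+373/5-.4),(b,315+393/5-.4,55+400/5-.4)]);print(p,e)
# head top/rear edges w4: rear edge (left 150..620, v=418)
r=atz(d4,251+390/5-.4,196+419/5-.4,250.);print('rear',r,(r-[618.9,54,0])@xl)
stat()
```

```text
rear top mid [620.06513088  55.49653361 284.        ] tabc [614.62688996  56.31844334 284.        ]
[619.2647002  50.1795133 284.       ] [620.89418239  61.00367342 284.        ]
top edge [617.30457316  55.54436991 285.36221258] [np.float64(0.12641120443821457), np.float64(0.1264112044384358)]
[616.38496752  56.09759449 277.61176113] [np.float64(1.772620085336035), np.float64(1.7726200853359095)]
rear [649.62898937  50.86863936 250.        ] 30.851880632447806
t 4.83 p [555.5  61.8 347.5] R [[0.001, 0.149, 0.989], [0.0, 0.989, -0.149], [-1.0, 0.0, 0.001]] F [ 0.5 -0.4 -0.2] gap 94.4 j [ 0.05  0.26  1.2  -0.    1.68 -1.38]
```

Call:
apply_moves --plan '[0,0,0,0,0.0015,0.03,50,0,0,0,0,0.0015,0.03,50,0,0,0,0.03,0,0,50,0,0,0,0.03,0,0,50,0,0,0,0,0,0,50]' --force 5

```text
clock: 5.45
eef_pos: [613.9, 55.5, 287.0]
eef_rot: [3.096, 1.569, 2.947]
wrist_force: [-0.2, -0.4, 1.1]
finger_gap: 48.6
```

Run:
```python
from h import *
stat()
c=cam('wrist');save(c,'pics/w5')
P=proj(c,np.array([[615,54,270]]))[0];print(P)
```

```text
t 5.45 p [613.9  55.5 287. ] R [[-0.001, 0.149, 0.989], [0.0, 0.989, -0.149], [-1.0, 0.0, -0.001]] F [-0.2 -0.4  1.1] gap 48.6 j [ 0.03  0.41  1.15  0.    1.59 -1.39]
[324.31118176 220.21924167]
```

View pics/w5.png

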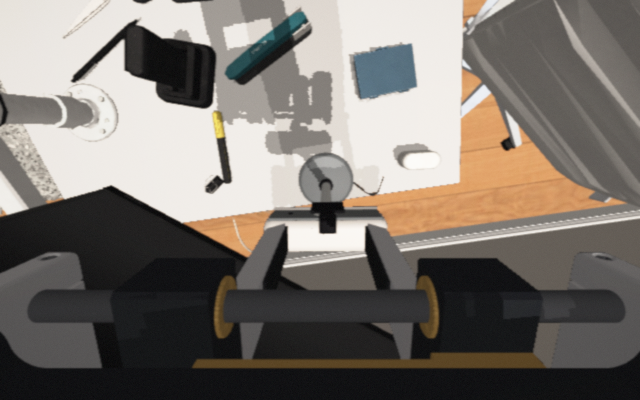

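Call:
apply_moves --plan '[0,0,0,0.012,0,0,50,0,0,0,0.011,0,0,50,0,0,0,0,0,0,0,0,0,0,0,0,0,0,0,0,0,0,0,0,0]' --force 5

```text
clock: 6.12
eef_pos: [614.9, 55.3, 265.2]
eef_rot: [1.96, 1.57, 1.81]
wrist_force: [1.0, 0.1, 0.4]
finger_gap: 20.2
```

Run:
```python
from h import *
stat()
c=cam('wrist');save(c,'pics/w6');stat()
crop(c,'pics/w6c.png',250,150,400,250,5)
```

```text
t 6.12 p [614.9  55.3 265.2] R [[-0.0, 0.149, 0.989], [0.001, 0.989, -0.149], [-1.0, 0.001, -0.0]] F [1.  0.1 0.4] gap 20.2 j [ 0.03  0.41  1.19  0.    1.54 -1.39]
t 6.17 p [614.9  55.3 265.2] R [[-0.0, 0.149, 0.989], [0.001, 0.989, -0.149], [-1.0, 0.001, -0.0]] F [ 0.4 -0.2 -0.9] gap 16.4 j [ 0.03  0.41  1.19  0.    1.54 -1.39]
```

View pics/w6c.png

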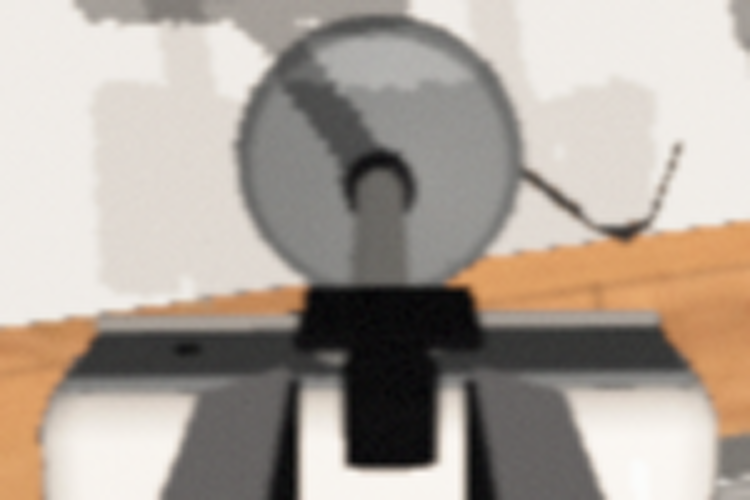

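Fingers straddle the tab (at crop x≈390); closing fully, then sliding +y.

Call:
apply_moves --plan '[0,0,0,0,0,0,0,0,0,0,0,0,0,0]' --force 5

```text
clock: 6.42
eef_pos: [614.7, 55.3, 264.9]
eef_rot: [2.374, 1.569, 2.224]
wrist_force: [-0.1, 0.3, 0.3]
finger_gap: 0.6
```

Call:
apply_moves --plan '[0,0,0,0,0.007,0,0,0,0,0,0,0.007,0,0,0,0,0,0,0.007,0,0,0,0,0,0,0.007,0,0,0,0,0,0,0,0,0]' --force 5

```text
clock: 7.05
eef_pos: [618.9, 83.6, 264.8]
eef_rot: [2.472, 1.569, 2.323]
wrist_force: [0.5, 0.5, -0.2]
finger_gap: 0.6
```

Call:
apply_moves --plan '[0,0,0,0,0.003,0,0,0,0,0,0,0.002,0,0,0,0,0,0,0,0,0]' --force 5

```text
clock: 7.42
eef_pos: [619.6, 88.0, 264.9]
eef_rot: [2.46, 1.569, 2.311]
wrist_force: [-0.3, 0.2, 0.6]
finger_gap: 0.3
```

Run:
```python
from h import *
stat()
c=cam('wrist');save(c,'pics/w7');stat()
crop(c,'pics/w7c.png',220,150,370,250,5)
```

```text
t 7.42 p [619.6  88.  264.9] R [[-0.001, 0.149, 0.989], [0.001, 0.989, -0.149], [-1.0, 0.001, -0.001]] F [-0.3  0.2  0.6] gap 0.3 j [ 0.08  0.43  1.16  0.    1.55 -1.34]
t 7.47 p [619.6  87.9 264.9] R [[-0.001, 0.149, 0.989], [0.001, 0.989, -0.149], [-1.0, 0.001, -0.001]] F [-0.2  0.1  0.3] gap 0.4 j [ 0.08  0.43  1.16  0.    1.55 -1.34]
```

View pics/w7c.png

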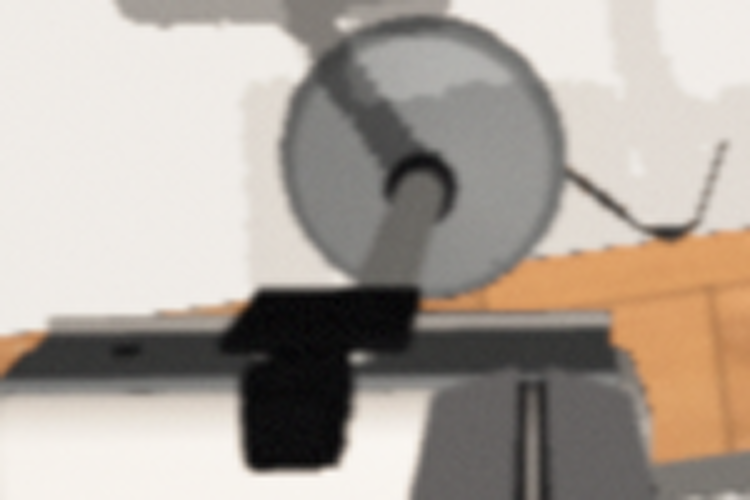

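Run:
```python
from h import *
for f,(u0,v0) in (('pics/w7',(220,150)),('pics/w6',(250,150))):
    c=load(f)
    Tc=c['T'];  # recover tool pose approx: TCP
    cc=cams  # noqa
    p0=np.array([619.6,88,264.9]) if f[-1]=='7' else np.array([614.9,55.3,265.2])
    x=np.array([0,0,-1.]);y=np.array([.149,.989,0]);z=np.array([.989,-.149,0])
    for n,q in (('tcp',p0),('tcp-8z',p0-8*z),('tcp+8z',p0+8*z),('tab mid rear top',np.array([620,55.5,284])),('tab front top',np.array([620,55.5,284])-11*z),('tab rear base',np.array([620,55.5,258]))):
        print(f,n,((proj(c,q)[0]-[u0,v0])*5).round())
c=load('pics/w7');crop(c,'pics/w7d.png',220,150,420,300,4)
```

```text
pics/w7 tcp [531. 378.]
pics/w7 tcp-8z [531. 324.]
pics/w7 tcp+8z [531. 432.]
pics/w7 tab mid rear top [283. 464.]
pics/w7 tab front top [280. 384.]
pics/w7 tab rear base [311. 397.]
pics/w6 tcp [381. 379.]
pics/w6 tcp-8z [381. 324.]
pics/w6 tcp+8z [381. 432.]
pics/w6 tab mid rear top [388. 462.]
pics/w6 tab front top [389. 382.]
pics/w6 tab rear base [387. 395.]
```

View pics/w7d.png

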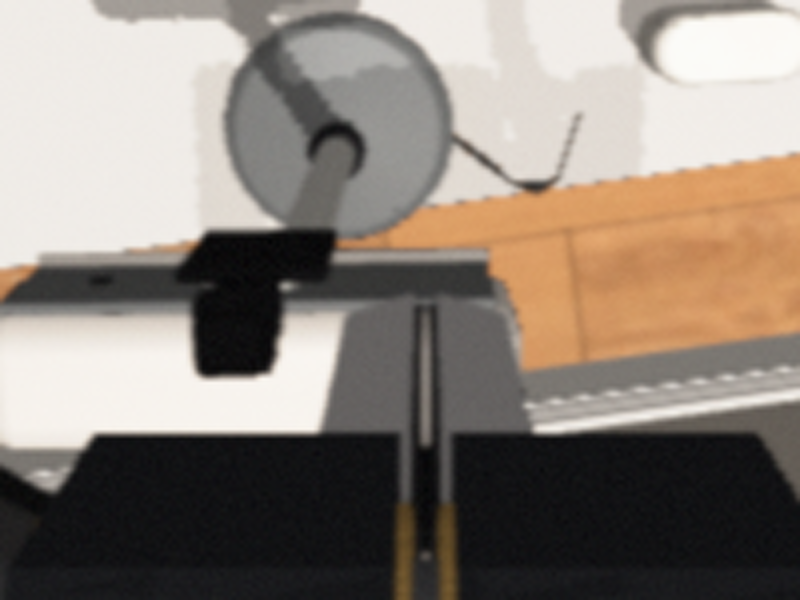

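```bash
python3 - <<'E'
from h import *
t=load('pics/t1');s=load('pics/s1')
print('top rear',atz(t,215+428/6-.4,140+121/6-.4,284),'top front',atz(t,215+428/6-.4,140+150/6-.4,284))
c=load('pics/w7')
T=np.array(cams.camera('wrist')['T_tool_cam']);c2=dict(c);c2['T']=T
for z in (-8,0,8):
    print(z,[proj(c2,[x,0,z])[0].round().tolist() for x in (0,-20,-40,-60,-80)])
for f,q in (('w4',[[620,55.5,284],[609,57,284]]),):
    pass
E
python3 - <<'E'
import sys; sys.path.insert(0,'.')
from h import *
c=load('pics/w7');crop(c,'pics/w7e.png',150,200,480,400,2.4) if False else cv2.imwrite('pics/w7e.png',c['image'][:,:,::-1])
E
```

```text
top rear [621.59735387  53.99154356 284.        ] top front [612.23948113  54.04925401 284.        ]
-8 [[326.0, 215.0], [326.0, 224.0], [326.0, 235.0], [326.0, 249.0], [326.0, 267.0]]
0 [[326.0, 226.0], [326.0, 236.0], [326.0, 248.0], [326.0, 264.0], [326.0, 284.0]]
8 [[326.0, 236.0], [326.0, 247.0], [326.0, 261.0], [326.0, 278.0], [326.0, 300.0]]
```

View pics/w7e.png

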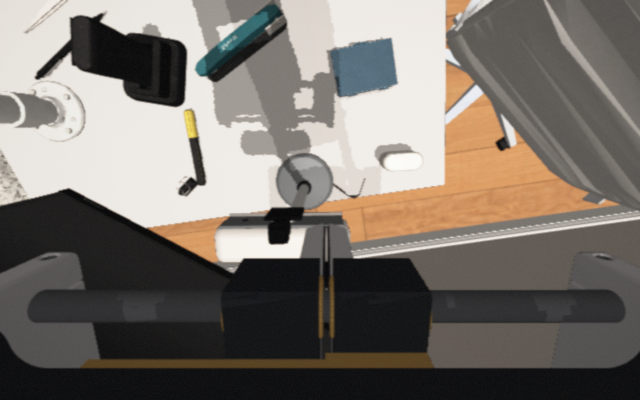

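Run:
```python
from h import *
stat()
a=cam('scene');b=cam('top');save(a,'pics/s8');save(b,'pics/t8')
print(proj(a,[[619.6,88,265],[619.6,88,284]]),proj(b,[[619.6,88,265],[619.6,88,284]]))
crop(a,'pics/s8c.png',300,80,400,200,5)
```

```text
t 7.53 p [619.6  87.9 264.9] R [[-0.001, 0.149, 0.989], [0.001, 0.989, -0.149], [-1.0, 0.001, -0.001]] F [0.5 0.2 0.8] gap 0.4 j [ 0.08  0.43  1.16  0.    1.55 -1.34]
[[339.53408879 139.06331783]
 [339.63249891 131.87070704]] [[269.07218138 162.9169318 ]
 [268.08319286 160.98029017]]
```

View pics/s8c.png

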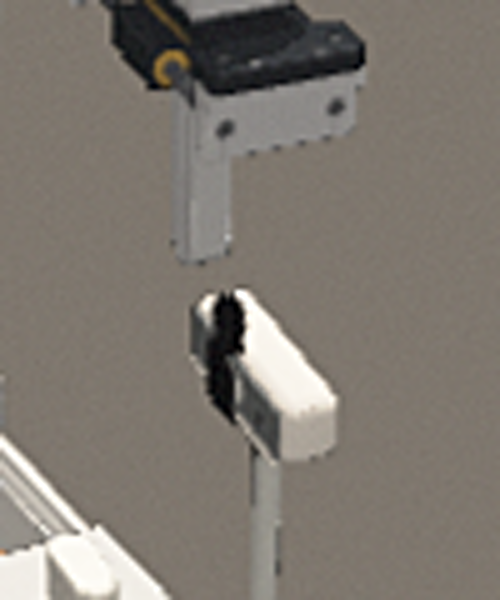

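Call:
apply_moves --plan '[0,0,0,-0.008,0,0,50,0,0,0,0,-0.016,0,50,0,0,0,0,-0.016,0,50,0,0,0,0,0,0,50]' --force 5

```text
clock: 8.12
eef_pos: [614.7, 54.7, 272.9]
eef_rot: [2.447, 1.569, 2.295]
wrist_force: [-0.8, 0.0, 0.5]
finger_gap: 37.2
```

Call:
apply_moves --plan '[0,0,0,0.012,0,0,50,0,0,0,0.012,0,0,50,0,0,0,0.005,0,0,50,0,0,0,0,0,0,50]' --force 5

```text
clock: 8.62
eef_pos: [614.7, 56.5, 243.3]
eef_rot: [2.749, 1.569, 2.6]
wrist_force: [0.1, 0.1, 0.1]
finger_gap: 46.8
```

Run:
```python
from h import *
stat()
a=cam('scene');c=cam('wrist')
A=a['image'][80:200,300:400,::-1];C=c['image'][150:270,250:400,::-1]
cv2.imwrite('pics/m9.png',np.hstack([cv2.resize(A,None,fx=3,fy=3,interpolation=2),cv2.resize(C,None,fx=3,fy=3,interpolation=2)]))
```

```text
t 8.62 p [614.7  56.5 243.3] R [[-0.002, 0.149, 0.989], [0.001, 0.989, -0.149], [-1.0, 0.001, -0.002]] F [0.1 0.1 0.1] gap 46.8 j [ 0.03  0.42  1.22  0.    1.5  -1.39]
```

View pics/m9.png

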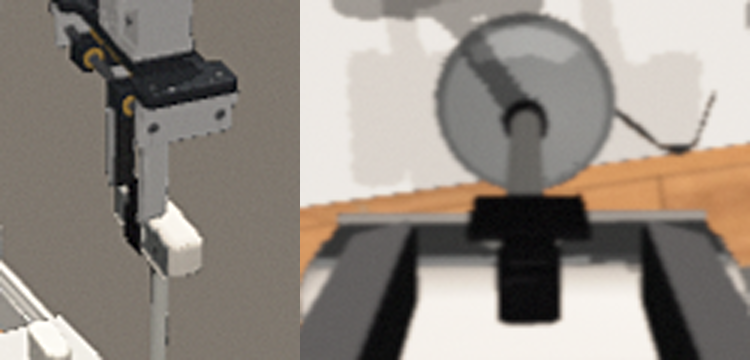

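Call:
apply_moves --plan '[0,0,0,0,0,0,0,0,0,0,0,0,0,0,0,0,0,0,0,0,0,0,0,0,0,0,0,0,0,0,0,0,0,0,0]' --force 5

```text
clock: 9.35
eef_pos: [614.9, 56.4, 243.9]
eef_rot: [2.379, 1.569, 2.23]
wrist_force: [1.2, 0.3, 0.0]
finger_gap: 12.1
```

Call:
apply_moves --plan '[0,0,0,0,0.007,0,0,0,0,0,0,0.007,0,0,0,0,0,0,0.007,0,0,0,0,0,0,0.006,0,0,0,0,0,0,0,0,0]' --force 5

```text
clock: 9.98
eef_pos: [618.8, 83.8, 243.9]
eef_rot: [2.288, 1.569, 2.139]
wrist_force: [-3.7, 2.2, 1.9]
finger_gap: 12.0
```

Run:
```python
from h import *
stat()
c=cam('wrist');crop(c,'pics/w10c.png',220,150,400,270,4);save(c,'pics/w10');stat()
```

```text
t 9.97 p [618.8  83.8 243.9] R [[-0.001, 0.148, 0.989], [0.002, 0.989, -0.148], [-1.0, 0.001, -0.001]] F [-3.7  2.2  1.9] gap 12.0 j [ 0.08  0.44  1.2   0.    1.51 -1.35]
t 10.03 p [618.8  83.6 243.9] R [[-0.001, 0.148, 0.989], [0.002, 0.989, -0.148], [-1.0, 0.001, -0.001]] F [-3.6  1.7  1.4] gap 11.8 j [ 0.07  0.44  1.2   0.    1.51 -1.35]
```

View pics/w10c.png

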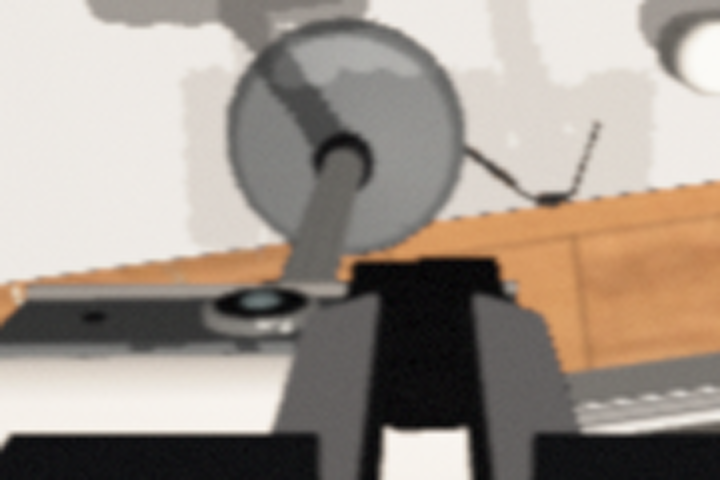

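Call:
apply_moves --plan '[0,0,0,0,0.003,0,0,0,0,0,0,0.002,0,0,0,0,0,0,0,0,0]' --force 5

```text
clock: 10.4
eef_pos: [619.3, 86.7, 243.9]
eef_rot: [-2.433, 1.568, -2.583]
wrist_force: [-6.9, -6.2, 2.2]
finger_gap: 12.0
```

Call:
apply_moves --plan '[0,0,0,0,0.002,0,0,0,0,0,0,0,0,0]' --force 5

```text
clock: 10.65
eef_pos: [619.6, 88.5, 243.9]
eef_rot: [-2.396, 1.568, -2.547]
wrist_force: [-7.5, -9.0, 2.5]
finger_gap: 15.3
```

Call:
apply_moves --plan '[0,0,0,0,0,0,50,0,0,0,0,0,0,50,0,0,0,-0.03,0,0,60,0,0,0,-0.04,0,-0.03,100,0,0,0,-0.02,0,-0.03,100]'

```text
clock: 11.28
eef_pos: [560.4, 99.1, 335.8]
eef_rot: [0.863, 1.568, 0.713]
wrist_force: [-0.6, -0.4, 0.2]
finger_gap: 62.3
```

Call:
apply_moves --plan '[0,0,0,0,-0.03,-0.03,100,0,0,0,0,0,0,100]'

```text
clock: 11.52
eef_pos: [525.6, 73.0, 335.1]
eef_rot: [0.877, 1.569, 0.727]
wrist_force: [1.3, -0.8, 0.3]
finger_gap: 81.9
```

Run:
```python
from h import *
stat()
c=cam('wrist');save(c,'pics/w11');stat()
```

```text
t 11.53 p [525.6  73.  335.1] R [[0.001, 0.15, 0.989], [0.001, 0.989, -0.15], [-1.0, 0.001, 0.001]] F [ 1.3 -0.8  0.3] gap 81.9 j [ 0.07  0.19  1.32  0.    1.64 -1.35]
t 11.57 p [526.4  73.5 334.7] R [[0.001, 0.15, 0.989], [0.001, 0.989, -0.15], [-1.0, 0.001, 0.001]] F [0.6 0.5 0.3] gap 85.9 j [ 0.07  0.19  1.31  0.    1.64 -1.35]
```

View pics/w11.png

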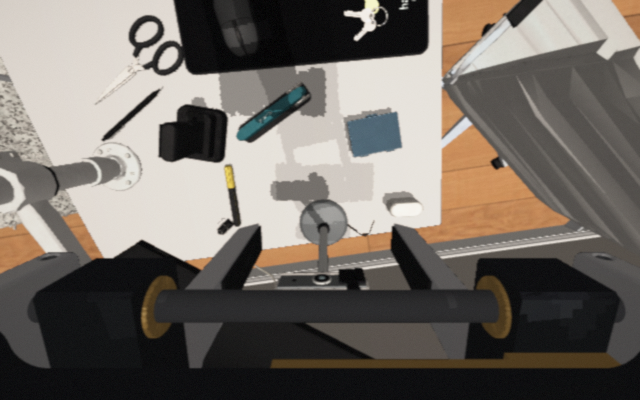

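Run:
```python
from h import *
rows(np.array([612,75,350.]),toolR(1.42,np.radians(32)),6)
```

```text
[-0.0, -0.1686, -0.0003, -0.0025, 0.0024, 0.0141, 100.0]
   [-0.0, -0.1686, -0.0003, -0.0001, 0.0024, 0.0143, 100.0]
   [-0.0, -0.1686, -0.0003, 0.0023, 0.0024, 0.0141, 100.0]
   [-0.0, -0.1686, -0.0003, 0.0046, 0.0024, 0.0135, 100.0]
   [-0.0, -0.1686, -0.0003, 0.0068, 0.0024, 0.0126, 100.0]
   [-0.0, -0.1686, -0.0003, 0.0088, 0.0024, 0.0113, 100.0]
```

Call:
apply_moves --plan '[0,-0.168,0,-0.0025,0.0025,0.014,100,0,-0.168,0,0,0.0025,0.014,100,0,-0.168,0,0.0025,0.0025,0.014,100,0,-0.168,0,0.0045,0.0025,0.0135,100,0,-0.168,0,0.007,0.0025,0.0125,100]'

```text
clock: 12.2
eef_pos: [598.6, 76.7, 346.6]
eef_rot: [0.003, 0.726, -0.146]
wrist_force: [0.9, -1.4, 0.2]
finger_gap: 93.8
```

Call:
apply_moves --plan '[0,-0.168,0,0.009,0.0025,0.0115,100,0,0,0,0,0,0,100,0,0,0,0,0,0,100]'

```text
clock: 12.58
eef_pos: [612.0, 75.1, 348.9]
eef_rot: [0.0, 0.576, -0.153]
wrist_force: [-0.9, 0.4, -0.2]
finger_gap: 93.8
```

Run:
```python
from h import *
stat()
c=cam('wrist');save(c,'pics/w12');stat()
u,v=proj(c,[[616,54,240]])[0].astype(int);print(u,v)
u0,v0=max(u-75,0),max(v-50,0);print(u0,v0)
crop(c,'pics/w12c.png',u0,v0,u0+150,v0+110,5)
```

```text
t 12.57 p [612.   75.1 348.9] R [[0.829, 0.153, 0.538], [-0.128, 0.988, -0.083], [-0.545, 0.0, 0.839]] F [-0.9  0.4 -0.2] gap 93.8 j [ 0.2  -0.1   1.89 -0.67  0.48 -0.76]
t 12.62 p [612.1  75.  349.2] R [[0.829, 0.153, 0.538], [-0.128, 0.988, -0.083], [-0.544, 0.0, 0.839]] F [-0.1  0.2  0.3] gap 94.1 j [ 0.2  -0.1   1.89 -0.67  0.48 -0.76]
302 102
227 52
```

View pics/w12c.png

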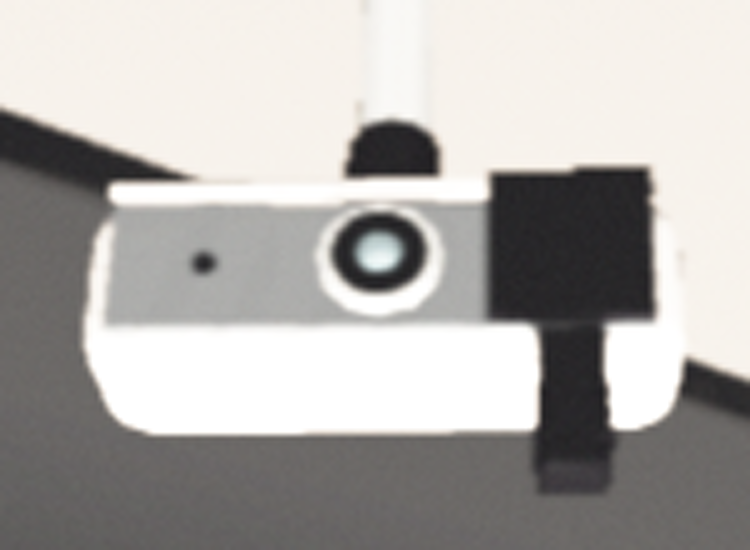

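Run:
```python
from h import *
c=load('pics/w12')
xl=np.array([np.cos(-.15),np.sin(-.15),0]);yl=np.array([-xl[1],xl[0],0])
pc=np.array([618.9,54.05,240.])
def pl(u,v,off):
    o,d=ray(c,227+u/5-.4,52+v/5-.4);p=o+d*(((pc-o)@xl+off)/(d@xl));return p,((p-pc)@yl).round(2),p[2].round(2)
for n,u,v,off in [('lens ring',379,258,-1.5),('lens glass',379,252,-2.5),('plate TL',115,205,0),('BL',105,323,0),('cTL',490,172,-6),('cTR',652,168,-6),('cBL',490,322,-6),('cBR',655,318,-6),('mic',204,263,0)]:
    print(n,pl(u,v,off))
```

```text
lens ring (array([617.36773749,  53.94924358, 240.05941505]), np.float64(-0.33), np.float64(240.06))
lens glass (array([616.38880133,  54.16375532, 239.60436297]), np.float64(-0.26), np.float64(239.6))
plate TL (array([611.95165687,   8.07565189, 227.8176473 ]), np.float64(-46.5), np.float64(227.82))
BL (array([611.99638639,   8.3716088 , 251.79529311]), np.float64(-46.2), np.float64(251.8))
cTL (array([615.73544749,  73.26184343, 226.10510217]), np.float64(18.52), np.float64(226.11))
cTR (array([619.84842389, 100.47572811, 225.37635308]), np.float64(46.05), np.float64(225.38))
cBL (array([615.73628732,  73.26740025, 255.97645836]), np.float64(18.53), np.float64(255.98))
cBR (array([619.76342344,  99.9133149 , 255.29771802]), np.float64(45.48), np.float64(255.3))
mic (array([614.37041509,  24.07958698, 239.84283093]), np.float64(-30.31), np.float64(239.84))
```

```bash
cat > g.py <<'E'
from f import *
c12=load('pics/w12');E={'pTL':(115,205),'pBL':(105,323),'mic':(204,263)}
obs=[]
for c,M,u0,v0 in ((a,A,200,60),(b,B,315,55),(d4,D,251,196),(c12,E,227,52)):
    for k,(u,v) in M.items():
        if k[0]!='c':obs.append((c,k,u0+u/5-.4,v0+v/5-.4))
def res(q):
    x,y,z,yaw,tl,hh,hw,my,mz=q[:9];R=webR(yaw,tl)
    L={'pTL':(0,-hw,-hh),'pTR':(0,hw,-hh),'pBL':(0,-hw,hh),'pBR':(0,hw,hh),'mic':(0,my,mz)}
    out=[]
    for c,k,u,v in obs: out+=list(proj(c,np.array([x,y,z])+R@np.array(L[k]))[0]-[u,v])
    return np.array(out)
r=least_squares(res,[618,54,240,-.15,0,12,46,-30,0],loss='soft_l1')
C=np.linalg.inv(r.jac.T@r.jac)*0.3**2
print(r.x.round(3),np.sqrt(np.diag(C)).round(3));print(np.abs(res(r.x)).mean())
E
python3 g.py
python3 - <<'E'
from h import *
# overlay of head box onto scene for tilts
s=load('pics/s8');s0=load('pics/s1')
for t,col in ((0,(0,0,255)),):
    pass
ims=[]
for t in (0,0.1,0.2):
    R=webR(-.15,t);L=np.array([616.2,54.2,240.])
    im=cv2.resize(s0['image'][130:190,330:390,::-1],None,fx=6,fy=6,interpolation=cv2.INTER_CUBIC)
    P=np.array([[x,y,z] for x in (-15,15) for y in (-52,52) for z in (-17,17)])+[18,0,0]
    q=(proj(s0,L+P@R.T)-[330,130]+.5)*6
    for i in range(8):
        for j in range(i):
            if sum(abs(P[i]-P[j])>1)==1: cv2.line(im,tuple(map(int,q[i])),tuple(map(int,q[j])),(0,0,255),1)
    ims.append(im[:, :266] if 0 else cv2.resize(im,(265,265)))
cv2.imwrite('pics/tilt.png',np.hstack(ims))
E
```

```text
[ 6.18627e+02  5.40910e+01  2.40167e+02 -1.48000e-01 -2.80000e-02
  1.17930e+01  4.64340e+01 -3.02760e+01 -2.93000e-01] [0.214 0.083 0.194 0.002 0.017 0.172 0.088 0.158 0.192]
0.21578899135246685
```

View pics/tilt.png

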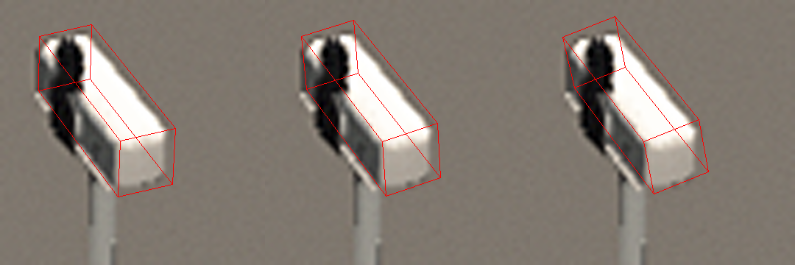

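Run:
```python
from h import *
c=load('pics/w4');crop(c,'pics/w4h.png',150,70,250,160,6)
s=load('pics/s1');p=atz(s,280+192/5-.4,230+181/5-.4,133.5);print('screen',p)
```

```text
screen [ 443.00153852 -122.28546542  133.5       ]
```

View pics/w4h.png

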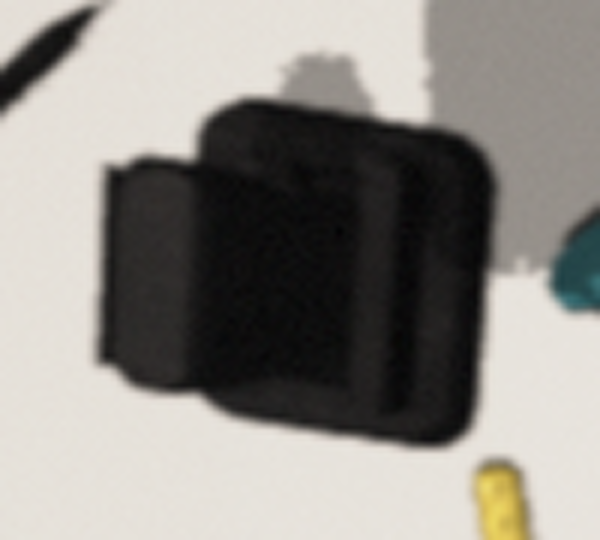

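```bash
cat > hs.py <<'E'
from h import *
def hpose(x,y,yaw,lean=.125,z=18):
    R=Ro.from_euler('ZY',[yaw,lean]).as_matrix();return np.array([x,y,z]),R
def hbox(x,y,yaw):
    o,R=hpose(x,y,yaw);P=np.array([[a,b,c] for a in (-11,11) for b in (-24,24) for c in (0,158)]);return P,o+P@R.T
def cbox(x,y,yaw):
    R=Ro.from_euler('z',yaw).as_matrix();P=np.array([[a,b,c] for a in (-41.5,41.5) for b in (-46,46) for c in (0,55)]);return P,np.array([x,y,0])+(P-[16,0,0])@R.T
def draw(c,q,u0,v0,w,h,s):
    im=cv2.resize(c['image'][v0:v0+h,u0:u0+w,::-1],None,fx=s,fy=s,interpolation=cv2.INTER_CUBIC)
    im=np.clip(im.astype(float)*1.5+10,0,255).astype(np.uint8)
    for f,col in ((hbox,(0,0,255)),(cbox,(0,255,0))):
        P,W=f(*q);k=(proj(c,W)-[u0,v0]+.5)*s
        for i in range(8):
            for j in range(i):
                if sum(abs(P[i]-P[j])>1)==1: cv2.line(im,tuple(map(int,k[i])),tuple(map(int,k[j])),col,1)
    o,R=hpose(*q);k=(proj(c,o+R@np.array([-11,0,115]))[0]-[u0,v0]+.5)*s;cv2.circle(im,tuple(map(int,k)),4,(255,255,0),1)
    return im
def three(q,fn):
    a=draw(load('pics/w4'),q,150,70,100,90,4);b=draw(load('pics/s1'),q,280,230,70,110,4);d=draw(load('pics/t1'),q,330,220,70,70,4)
    H=440;ims=[cv2.copyMakeBorder(i,0,H-i.shape[0],0,2,0) for i in (a,b)]
    cv2.imwrite(fn+'a.png',np.hstack(ims));cv2.imwrite(fn+'b.png',d)
E
python3 - <<'E'
from hs import *
w=load('pics/w4');t=load('pics/t1')
print(atz(w,150+152/6-.4,70+273/6-.4,175),atz(t,280+420/5-.4,170+393/5-.4,175))
for (u0,v0,u1,v1) in ((108,165,100,360),(197,170,190,385)):
    p=atz(w,150+u0/6,70+v0/6,175);q=atz(w,150+u1/6,70+v1/6,175);d=q-p;print(np.arctan2(d[1],d[0]),np.linalg.norm(d))
# screen->origin for yaw guess
s=np.array([443,-122.3,133.5])
for yaw in (1.2,1.25,1.3,1.35):
    o,R=hpose(0,0,yaw);print(yaw,(s-R@[-11,0,115]).round(1),(s-R@[-11,0,115]+R@[0,0,158]).round(1))
yaw=1.27;o,R=hpose(0,0,yaw);x=s-R@[-11,0,115]
three((x[0],x[1],yaw),'pics/h1')
E
```

```text
[ 448.49827816 -104.74584242  175.        ] [ 449.05155006 -105.85049415  175.        ]
-0.3147730683405612 37.95067505716459
-0.2946844491505501 41.87286169177247
1.2 [ 441.8 -125.5   18. ] [ 448.9 -107.1  174.8]
1.25 [ 441.9 -125.5   18. ] [ 448.1 -106.9  174.8]
1.3 [ 442.1 -125.6   18. ] [ 447.4 -106.6  174.8]
1.35 [ 442.3 -125.6   18. ] [ 446.6 -106.4  174.8]
```

View pics/h1a.png

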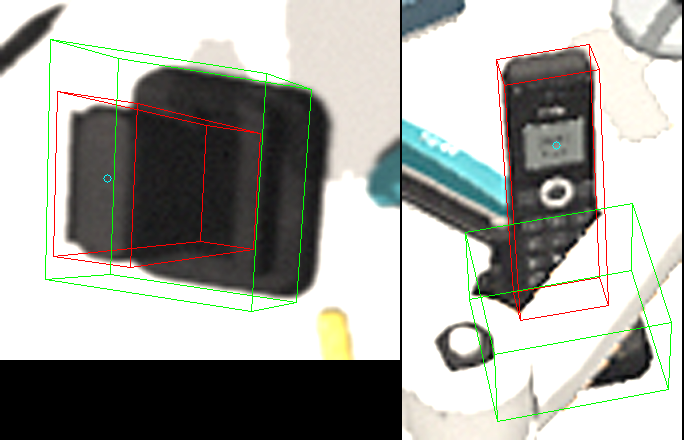

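View pics/h1b.png

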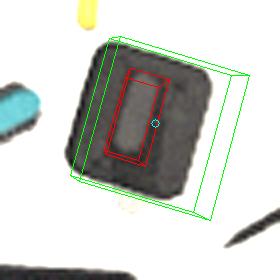

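```bash
cat >> hs.py <<'E'
Q=(441.9,-125.5,1.262)
def grasp(q=Q,up=0,dep=38,along=115):
    o,R=hpose(*q);T=np.c_[-R[:,2],-R[:,1],-R[:,0]]
    return o+R@np.array([0,0,along+up-dep]),T
E
python3 - <<'E'
from hs import *
stat()
p,T=grasp(up=110);print(p,T.round(3).tolist());print(grasp()[0])
m=np.array([510,20,390.])
s=readout.read_state();R0=rpy(s['eef_rot']);rv=Ro.from_matrix(R0.T@T).as_rotvec();print(np.linalg.norm(rv),rv)
rv=rv/12
Rm=R0@Ro.from_rotvec(rv*5).as_matrix()
rows(m,Rm,5);rows(p,T,7,m,Rm)
E
```

```text
t 12.62 p [612.1  75.  349.2] R [[0.829, 0.153, 0.538], [-0.128, 0.988, -0.083], [-0.544, 0.0, 0.839]] F [-0.1  0.2  0.3] gap 94.1 j [ 0.2  -0.1   1.89 -0.67  0.48 -0.76]
[ 448.98546033 -103.28858369  203.54096377] [[-0.038, 0.953, -0.302], [-0.119, -0.304, -0.945], [-0.992, -0.0, 0.125]]
[ 444.81754249 -116.3541227    94.39922038]
1.8806938745065898 [ 1.49848847  0.63789265 -0.94055022]
   [0.1249, 0.0532, -0.0784, -0.02, -0.014, -0.0032, 100.0]
   [0.1249, 0.0532, -0.0784, -0.0186, -0.0158, -0.0024, 100.0]
   [0.1249, 0.0532, -0.0784, -0.0172, -0.0175, -0.0012, 100.0]
   [0.1249, 0.0532, -0.0784, -0.0158, -0.0188, 0.0002, 100.0]
   [0.1249, 0.0532, -0.0784, -0.0143, -0.0199, 0.0018, 100.0]
   [0.1249, 0.0532, -0.0784, 0.0227, -0.0229, -0.0073, 100.0]
   [0.1249, 0.0532, -0.0784, 0.0248, -0.0217, -0.0033, 100.0]
   [0.1249, 0.0532, -0.0784, 0.0265, -0.0199, 0.0007, 100.0]
   [0.1249, 0.0532, -0.0784, 0.0278, -0.0174, 0.0045, 100.0]
   [0.1249, 0.0532, -0.0784, 0.0287, -0.0144, 0.008, 100.0]
   [0.1249, 0.0532, -0.0784, 0.0292, -0.0109, 0.0111, 100.0]
   [0.1249, 0.0532, -0.0784, 0.0292, -0.0071, 0.0138, 100.0]
```

Call:
apply_moves --plan '[0.125,0.053,-0.078,-0.02,-0.014,-0.003,100,0.125,0.053,-0.078,-0.0185,-0.016,-0.0025,100,0.125,0.053,-0.078,-0.017,-0.0175,-0.001,100,0.125,0.053,-0.078,-0.016,-0.019,0,100,0.125,0.053,-0.078,-0.0145,-0.02,0.002,100]'

```text
clock: 13.25
eef_pos: [508.6, 20.1, 390.1]
eef_rot: [0.328, 0.905, -0.606]
wrist_force: [-0.0, -0.8, -0.2]
finger_gap: 94.0
```

Call:
apply_moves --plan '[0.125,0.053,-0.078,0.0225,-0.023,-0.0075,100,0.125,0.053,-0.078,0.025,-0.0215,-0.0035,100,0.125,0.053,-0.078,0.0265,-0.02,0.0005,100,0.125,0.053,-0.078,0.028,-0.0175,0.0045,100]'

```text
clock: 13.75
eef_pos: [474.9, -50.1, 282.0]
eef_rot: [0.463, 1.224, -1.024]
wrist_force: [-0.3, -0.0, 0.4]
finger_gap: 93.9
```

Run:
```python
from hs import *
stat()
p,T=grasp(up=130)
rows(p,T,3)
```

```text
t 13.75 p [474.9 -50.1 282. ] R [[0.177, 0.983, 0.056], [-0.29, 0.106, -0.951], [-0.941, 0.152, 0.304]] F [-0.3 -0.   0.4] gap 93.9 j [-0.01 -0.04  1.72 -0.31  1.29 -0.03]
   [0.1245, 0.0509, -0.079, 0.0218, -0.013, 0.0097, 100.0]
   [0.1245, 0.0509, -0.079, 0.0222, -0.0099, 0.0122, 100.0]
   [0.1245, 0.0509, -0.079, 0.0221, -0.0065, 0.0144, 100.0]
```

Call:
apply_moves --plan '[0.1245,0.051,-0.079,0.022,-0.013,0.0095,100,0.1245,0.051,-0.079,0.022,-0.01,0.012,100,0.1245,0.051,-0.079,0.022,-0.0065,0.0145,100,0,0,0,0,0,0,100,0,0,0,0,0,0,100]'

```text
clock: 14.38
eef_pos: [450.4, -101.0, 224.5]
eef_rot: [0.037, 1.442, -1.838]
wrist_force: [0.5, -0.4, 0.1]
finger_gap: 93.9
```

Run:
```python
from hs import *
stat()
c=cam('wrist');save(c,'pics/w13');stat()
p,T=grasp(up=130);print(p,T.round(3).tolist())
im=draw(c,Q,0,0,640,400,1.25);cv2.imwrite('pics/w13o.png',im)
s=cam('scene');save(s,'pics/s13')
```

```text
t 14.38 p [ 450.4 -101.   224.5] R [[-0.034, 0.954, -0.298], [-0.124, -0.3, -0.946], [-0.992, 0.005, 0.128]] F [ 0.5 -0.4  0.1] gap 93.9 j [-0.22  0.08  1.7  -0.13  1.38  0.11]
t 14.43 p [ 450.4 -100.9  224.6] R [[-0.033, 0.954, -0.298], [-0.124, -0.299, -0.946], [-0.992, 0.005, 0.129]] F [-0.5 -0.2 -0.3] gap 93.8 j [-0.22  0.08  1.7  -0.13  1.37  0.11]
[ 449.74326358 -100.91303114  223.38491712] [[-0.038, 0.953, -0.302], [-0.119, -0.304, -0.945], [-0.992, -0.0, 0.125]]
```

View pics/w13o.png

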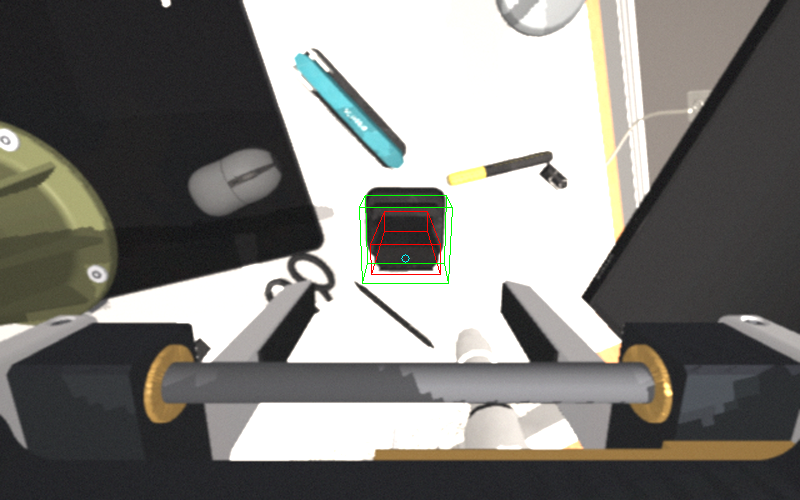

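View pics/s13.png

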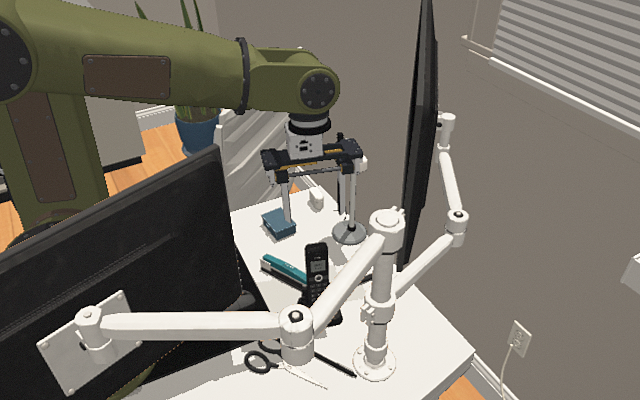

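Run:
```python
from hs import *
c=load('pics/w13');im=c['image'][140:230,280:370,::-1].astype(float)
im=np.clip((im/255)**.5*255,0,255).astype(np.uint8)
A=cv2.resize(im,None,fx=4.4,fy=4.4,interpolation=2)
B=cv2.resize(draw(c,Q,280,140,90,90,4.4),(A.shape[1],A.shape[0]))
cv2.imwrite('pics/w13c.png',np.hstack([A,B]))
```

```text
(no output)
```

View pics/w13c.png

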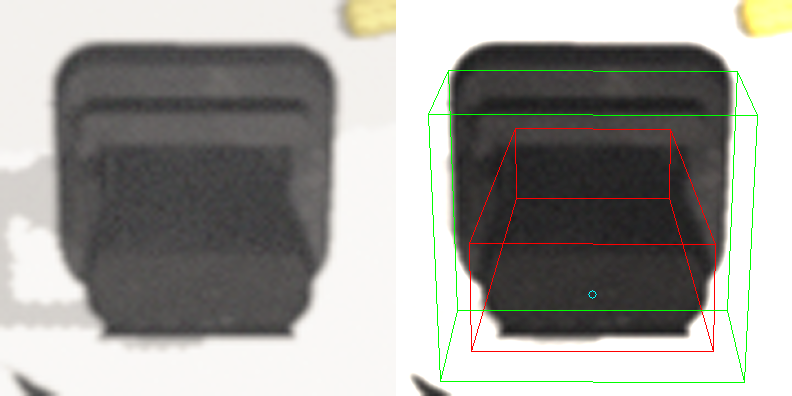

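```bash
sed -i 's/^Q=.*/Q=(442.8,-125.7,1.262)/' hs.py
python3 - <<'E'
from hs import *
p,T=grasp()
rows(p,T,4);print(p)
E
```

```text
[0.001, 0.001, -0.0015, 0.0328, -0.0001, -0.0001, 100.0]
   [0.001, 0.001, -0.0015, 0.0328, -0.0, -0.0001, 100.0]
   [0.001, 0.001, -0.0015, 0.0328, 0.0, -0.0001, 100.0]
   [0.001, 0.001, -0.0015, 0.0328, 0.0001, -0.0, 100.0]
[ 445.71754249 -116.5541227    94.39922038]
```

Call:
apply_moves --plan '[0.001,0.001,-0.0015,0.033,0,0,100,0.001,0.001,-0.0015,0.033,0,0,100,0.001,0.001,-0.0015,0.033,0,0,100,0.001,0.001,-0.0015,0.032,0,0,100,0,0,0,0,0,0,100]'

```text
clock: 15.1
eef_pos: [444.3, -117.0, 93.0]
eef_rot: [-0.033, 1.445, -1.913]
wrist_force: [0.0, 0.1, 0.2]
finger_gap: 94.1
```

Run:
```python
from hs import *
stat()
c=cam('wrist');save(c,'pics/w14');s=cam('scene');save(s,'pics/s14')
A=cv2.resize(c['image'][:,:,::-1],(480,300));A=np.clip((A/255.)**.6*255,0,255).astype(np.uint8)
B=cv2.resize(s['image'][150:350,250:400,::-1],(300,400))
cv2.imwrite('pics/m14.png',np.hstack([cv2.copyMakeBorder(A,0,100,0,0,0),B]))
```

```text
t 15.1 p [ 444.3 -117.    93. ] R [[-0.042, 0.952, -0.302], [-0.118, -0.305, -0.945], [-0.992, -0.004, 0.126]] F [0.  0.1 0.2] gap 94.1 j [-0.26  0.22  1.86 -0.14  1.08  0.12]
```

View pics/m14.png

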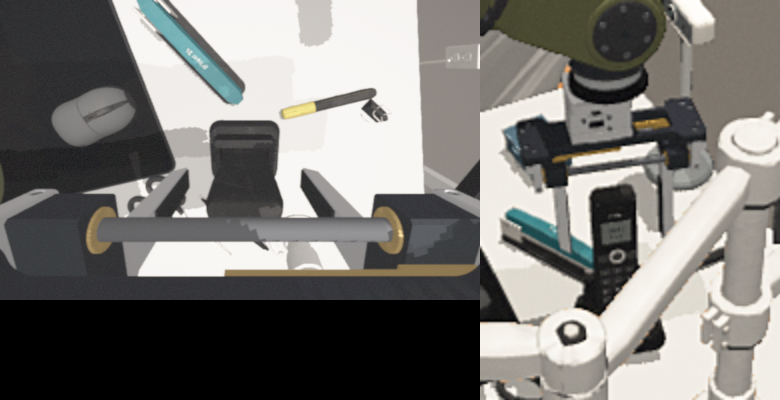

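Call:
apply_moves --plan '[0,0,0,0,0,0,0,0,0,0,0,0,0,0,0,0,0,0,0,0,0,0,0,0,0,0,0,0,0,0,0,0,0,0,0]' --force 25

```text
clock: 15.82
eef_pos: [445.0, -117.7, 93.8]
eef_rot: [-0.011, 1.445, -1.894]
wrist_force: [-0.3, -0.1, 0.9]
finger_gap: 47.4
```

Call:
apply_moves --plan '[0,0,0,0,0,0,0,0,0,0,0,0,0,0]' --force 25

```text
clock: 16.08
eef_pos: [444.9, -117.7, 93.8]
eef_rot: [-0.013, 1.445, -1.896]
wrist_force: [-1.1, 1.3, 1.3]
finger_gap: 47.2
```

Call:
apply_moves --plan '[0,0,0,-0.008,0,0,0,0,0,0,-0.012,0,0,0,0,0,0,-0.015,0,0,0,0,0,0,-0.02,0,0,0,0,0,0,-0.02,0,0,0]' --force 25

```text
clock: 16.7
eef_pos: [448.1, -108.6, 169.8]
eef_rot: [-0.004, 1.445, -1.887]
wrist_force: [0.4, -0.2, -2.2]
finger_gap: 47.6
```

Run:
```python
from hs import *
stat()
s=cam('scene');save(s,'pics/s15')
crop(s,'pics/s15c.png',270,120,400,350,2.5)
```

```text
t 16.7 p [ 448.1 -108.6  169.8] R [[-0.039, 0.952, -0.304], [-0.119, -0.307, -0.944], [-0.992, -0.001, 0.126]] F [ 0.4 -0.2 -2.2] gap 47.6 j [-0.24  0.13  1.77 -0.13  1.25  0.12]
```

View pics/s15c.png

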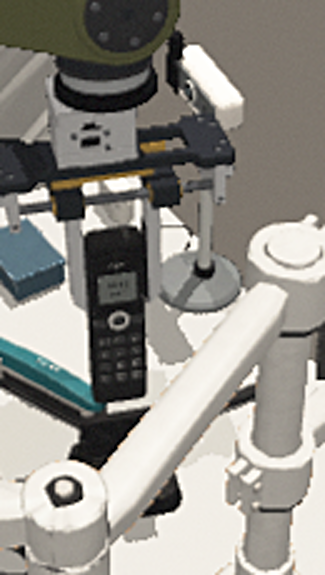

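```bash
cat >> hs.py <<'E'
o_,R_=hpose(*Q)
Rg=rpy([-0.011,1.445,-1.894]);pg=np.array([444.9,-117.7,93.8])
S_t=Rg.T@(o_+R_@np.array([-11,0,115])-pg)   # screen in tool
H_t=Rg.T@R_                                   # handset axes in tool
def final(L,yaw,tilt,dist=150,S=S_t,H=H_t):
    W=webR(yaw,tilt);Rh=W@np.diag([-1,-1,1.]);Rt=Rh@H.T;sc=L-dist*W[:,0]
    return sc-Rt@S,Rt
E
python3 - <<'E'
from hs import *
print(S_t,H_t.round(3).tolist())
s=readout.read_state();p=s['eef_pos'];R=rpy(s['eef_rot']);c=load('pics/s15')
w=p+R@S_t;print('screen pred',w,proj(c,w))
crop(c,'pics/s15d.png',295,200,345,290,6)
pf,Rf=final(np.array([616.2,54.2,240]),-.149,0.);print(pf,Rf.round(3).tolist())
E
```

```text
[-38.75469531   0.39276962   9.774148  ] [[-0.001, 0.002, -1.0], [-0.003, -1.0, -0.002], [-1.0, 0.003, 0.001]]
screen pred [ 447.9276617  -113.32243053  211.87743164] [[317.36660801 233.85587359]]
[458.16101979  77.48817964 201.23837354] [[0.001, 0.152, 0.988], [-0.002, 0.988, -0.152], [-1.0, -0.002, 0.001]]
```

View pics/s15d.png

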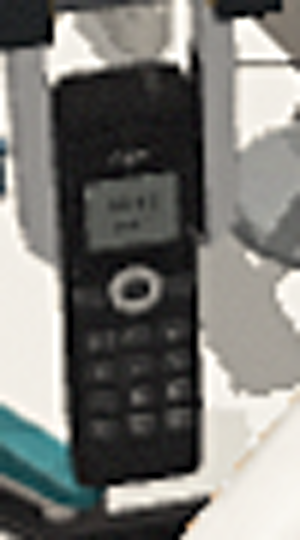

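Run:
```python
from hs import *
stat()
pf,Rf=final(np.array([616.2,54.2,240]),-.149,0.)
pf=pf+[0,0,8]  # provisional
rows(pf,Rf,12,g=0)
```

```text
t 16.75 p [ 449.1 -108.6  172.2] R [[-0.036, 0.952, -0.304], [-0.12, -0.307, -0.944], [-0.992, 0.003, 0.125]] F [ 1.3 -0.3  1.9] gap 46.6 j [-0.24  0.12  1.77 -0.13  1.26  0.12]
   [-0.144, 0.0077, 0.0088, -0.005, -0.004, -0.0145, 0.0]
   [-0.144, 0.0077, 0.0088, -0.0049, -0.0019, -0.015, 0.0]
   [-0.144, 0.0077, 0.0088, -0.0048, 0.0003, -0.0151, 0.0]
   [-0.144, 0.0077, 0.0088, -0.0046, 0.0026, -0.0149, 0.0]
   [-0.144, 0.0077, 0.0088, -0.0045, 0.0047, -0.0144, 0.0]
   [-0.144, 0.0077, 0.0088, -0.0043, 0.0068, -0.0136, 0.0]
   [-0.144, 0.0077, 0.0088, -0.0041, 0.0087, -0.0126, 0.0]
   [-0.144, 0.0077, 0.0088, -0.004, 0.0104, -0.0112, 0.0]
   [-0.144, 0.0077, 0.0088, -0.0038, 0.012, -0.0096, 0.0]
   [-0.144, 0.0077, 0.0088, -0.0036, 0.0133, -0.0078, 0.0]
   [-0.144, 0.0077, 0.0088, -0.0034, 0.0143, -0.0059, 0.0]
   [-0.144, 0.0077, 0.0088, -0.0033, 0.015, -0.0038, 0.0]
```

Call:
apply_moves --plan '[-0.144,0.0077,0.009,-0.005,-0.004,-0.0145,0,-0.144,0.0077,0.009,-0.005,-0.002,-0.015,0,-0.144,0.0077,0.009,-0.005,0,-0.015,0,-0.144,0.0077,0.009,-0.0045,0.0025,-0.015,0,-0.144,0.0077,0.009,-0.0045,0.0045,-0.0145,0]' --force 25

```text
clock: 17.38
eef_pos: [451.1, -30.6, 184.4]
eef_rot: [-0.38, 1.491, -1.535]
wrist_force: [-0.4, -0.5, -1.0]
finger_gap: 46.9
```

Call:
apply_moves --plan '[-0.144,0.0077,0.009,-0.0045,0.007,-0.0135,0,-0.144,0.0077,0.009,-0.004,0.0085,-0.0125,0,-0.144,0.0077,0.009,-0.004,0.0105,-0.011,0,-0.144,0.0077,0.009,-0.004,0.012,-0.0095,0]' --force 25

```text
clock: 17.88
eef_pos: [454.5, 31.1, 197.1]
eef_rot: [-0.693, 1.536, -1.273]
wrist_force: [-0.5, 0.1, -2.0]
finger_gap: 47.3
```

Run:
```python
from hs import *
stat()
pf,Rf=final(np.array([616.2,54.2,240]),-.149,0.)
rows(pf,Rf,3,g=0)
```

```text
t 17.88 p [454.5  31.1 197.1] R [[0.01, 0.548, 0.837], [-0.033, 0.836, -0.547], [-0.999, -0.022, 0.027]] F [-0.5  0.1 -2. ] gap 47.3 j [ 0.01  0.07  1.76 -0.03  1.3  -0.97]
   [-0.1423, 0.0068, 0.0087, -0.0019, 0.0136, -0.0074, 0.0]
   [-0.1423, 0.0068, 0.0087, -0.0017, 0.0145, -0.0054, 0.0]
   [-0.1423, 0.0068, 0.0087, -0.0016, 0.0151, -0.0033, 0.0]
```

Call:
apply_moves --plan '[-0.142,0.007,0.009,-0.002,0.0135,-0.0075,0,-0.142,0.007,0.009,-0.0017,0.0145,-0.0055,0,-0.142,0.007,0.009,-0.0016,0.015,-0.0033,0,0,0,0,0,0,0,0,0,0,0,0,0,0,0]' --force 25

```text
clock: 18.5
eef_pos: [458.1, 76.4, 201.0]
eef_rot: [-1.237, 1.569, -1.399]
wrist_force: [-0.6, -0.5, -1.0]
finger_gap: 47.0
```

Run:
```python
from hs import *
stat()
c=cam('wrist');save(c,'pics/w16');s=cam('scene');save(s,'pics/s16');t=cam('top');save(t,'pics/t16')
stat()
pf,Rf=final(np.array([616.2,54.2,240]),-.149,0.);print(pf,Rf.round(3).tolist())
s_=readout.read_state();p=s_['eef_pos'];R=rpy(s_['eef_rot'])
print('screen',p+R@S_t,'axes',(R@H_t).round(3).tolist())
crop(s,'pics/s16c.png',250,60,400,260,3);crop(t,'pics/t16c.png',240,120,360,270,4)
A=c['image'][:,:,::-1];A=np.clip((A/255.)**.6*255,0,255).astype(np.uint8);cv2.imwrite('pics/w16g.png',A)
```

```text
t 18.5 p [458.1  76.4 201. ] R [[0.0, 0.161, 0.987], [-0.002, 0.987, -0.161], [-1.0, -0.001, 0.0]] F [-0.6 -0.5 -1. ] gap 47.0 j [ 0.09  0.09  1.73 -0.    1.32 -1.32]
t 18.65 p [458.2  76.3 201. ] R [[0.0, 0.159, 0.987], [-0.001, 0.987, -0.159], [-1.0, -0.001, 0.0]] F [-0.4  0.4 -1.3] gap 46.8 j [ 0.09  0.09  1.73 -0.    1.32 -1.32]
[458.16101979  77.48817964 201.23837354] [[0.001, 0.152, 0.988], [-0.002, 0.988, -0.152], [-1.0, -0.002, 0.001]]
screen [467.86009234  75.23019631 239.71258548] axes [[-0.988, -0.156, 0.0], [0.156, -0.988, -0.001], [0.0, -0.0, 1.0]]
```

View pics/s16c.png

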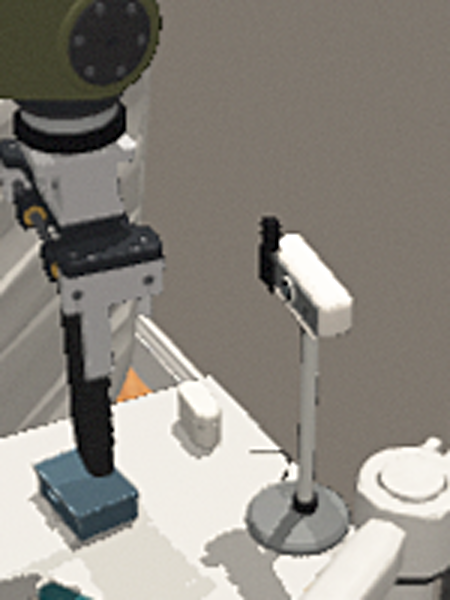

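View pics/w16g.png

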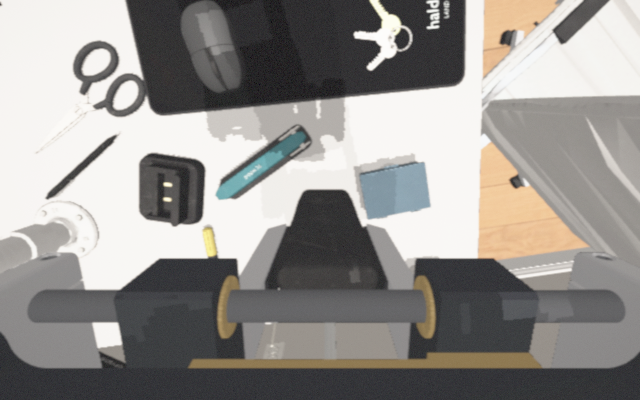

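View pics/t16c.png

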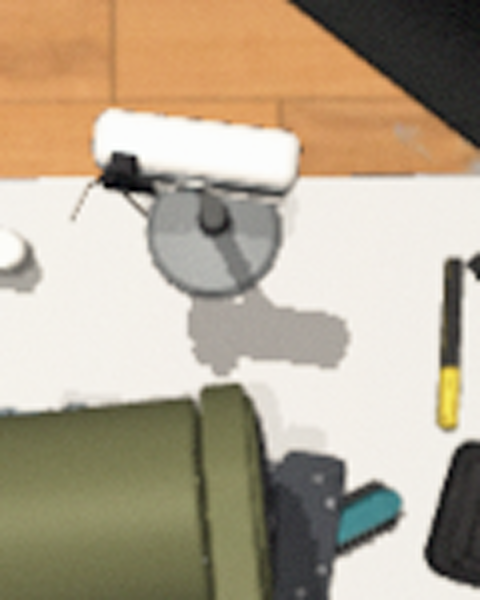

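Run:
```python
from hs import *
s_=readout.read_state();p=s_['eef_pos'];R=rpy(s_['eef_rot'])
Rh=R@H_t;sc=p+R@S_t;o=sc-Rh@[-11,0,115]
P=np.array([[a,b,c] for a in (-11,11) for b in (-24,24) for c in (0,158)]);W=o+P@Rh.T
def ov(c,u0,v0,w,h,s):
    im=cv2.resize(c['image'][v0:v0+h,u0:u0+w,::-1],None,fx=s,fy=s,interpolation=2);im=np.clip((im/255.)**.6*255,0,255).astype(np.uint8)
    k=(proj(c,W)-[u0,v0]+.5)*s
    for i in range(8):
        for j in range(i):
            if sum(abs(P[i]-P[j])>1)==1: cv2.line(im,tuple(map(int,k[i])),tuple(map(int,k[j])),(0,0,255),1)
    return im
a=ov(load('pics/s16'),255,140,60,90,6);b=ov(load('pics/w16'),250,170,160,130,2.5)
b=cv2.copyMakeBorder(b,0,a.shape[0]-b.shape[0],0,0,0)
cv2.imwrite('pics/o16.png',np.hstack([a,b]))
x,y=load('pics/s1'),load('pics/s16')
cv2.imwrite('pics/headcmp.png',np.hstack([cv2.resize(q['image'][125:190,325:385,::-1],None,fx=6,fy=6,interpolation=2) for q in (x,y)]))
```

```text
(no output)
```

View pics/o16.png

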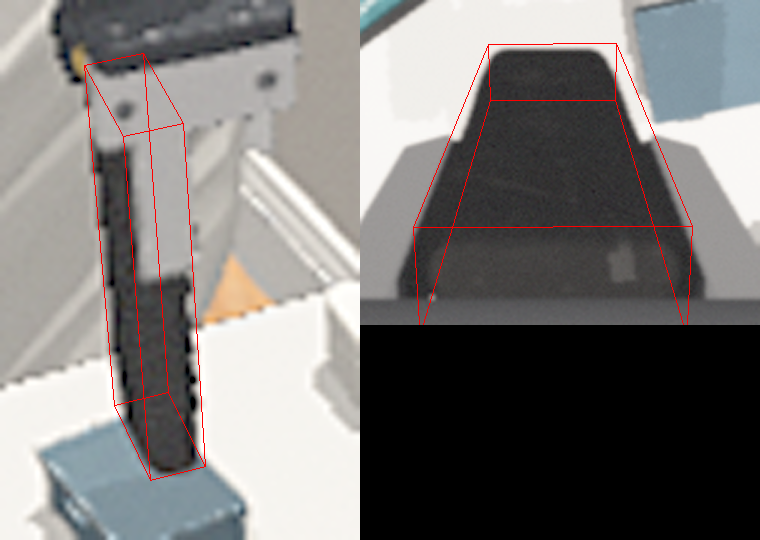

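View pics/headcmp.png

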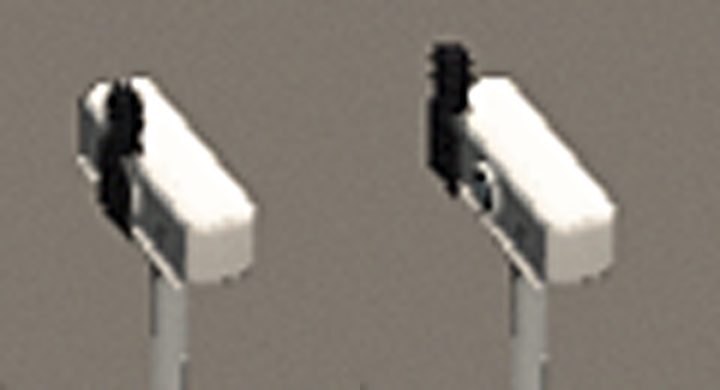

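Call:
apply_moves --plan '[-0.008,0,0,0,0.0012,0,0,0,0,0,0,0,0,0,0,0,0,0,0,0,0,0,0,0,0,0,0,0]' --force 25

```text
clock: 19.15
eef_pos: [458.4, 77.9, 200.9]
eef_rot: [-1.327, 1.57, -1.477]
wrist_force: [0.4, 0.8, -0.8]
finger_gap: 46.9
```

Run:
```python
from hs import *
stat()
s_=readout.read_state();p=s_['eef_pos'];R=rpy(s_['eef_rot']);sc=p+R@S_t;W=webR(-.149,0)
print('screen in lens frame',W.T@(sc-[616.2,54.2,240]),'rel rot',Ro.from_matrix((W@np.diag([-1,-1,1.])).T@R@H_t).as_rotvec().round(3))
s=cam('scene');save(s,'pics/s17');crop(s,'pics/s17c.png',230,100,400,350,2.4)
```

```text
t 19.15 p [458.4  77.9 200.9] R [[0.0, 0.15, 0.989], [-0.001, 0.989, -0.15], [-1.0, -0.001, 0.0]] F [ 0.4  0.8 -0.8] gap 46.9 j [ 0.09  0.1   1.73 -0.    1.32 -1.33]
screen in lens frame [-149.82955863    0.48041106   -0.30713415] rel rot [-0.001 -0.001  0.002]
```

View pics/s17c.png

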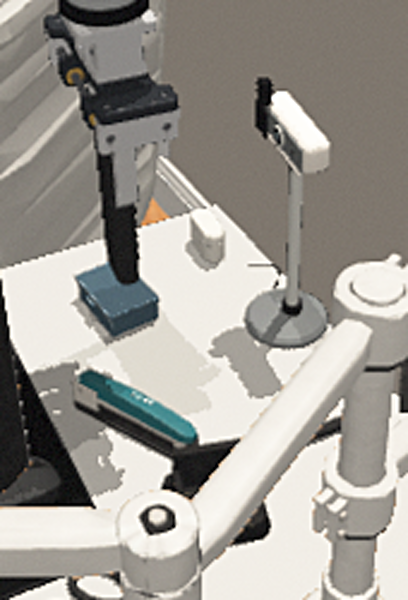

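Run:
```python
from cell import ticket
print(ticket.sign_off())
```

```text
the job is handed in; nothing more can be done
None
```

The handset is now held in the air in front of the webcam and the job is handed in, with the robot clock at about 19 s. There is no verdict from the cell.

**Cover:** I slid it open by the tab until it hit its stop (about 9 N). Its centre now measures 32 mm from the lens centre. My first pinch closed just above the tab because the real fingertips sit about 19 mm short of the reported tool point. I allowed for that in everything after.

**Handset:** I gripped it across the flanks at 25 N and drew it out along its own length, then turned it to face the lens. The cradle and the other items looked unmoved in the later pictures. The head looks the same in the scene view before and after.

**Last checks:**
- **Screen position:** 149.8 mm from the lens, 0.5 mm off sideways and 0.3 mm off in height.
- **Orientation:** within 0.002 rad of square to the lens as I measured it.
- **Basis:** both figures come from the arm's reading and the handset's place in the grip, which matched the scene picture after lifting. The screen itself was out of camera view in the final pose.

**Where the measurements disagreed:**
- **Lens tilt:** the fit gave −0.03 ± 0.02 rad and the side edges of the head about 0, so I treated the lens as level.
- **Cover start:** its shut position measured 1.8 mm off the lens centre, so the travel by camera comes to about 30 mm, not 32.
- **Cradle:** it looked 5–8 mm from where the text's offset put it. I used the handset's measured place instead.

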